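Clear up after a plate chromatography run

ROBOT

A 6-joint arm with a two-finger parallel gripper is mounted at the origin on the work surface. World frame = base frame: x ahead of the robot, y to its left, z up, the work surface at z = 0. Lengths are in mm, angles in rad, forces in N, time in s.
With the tool pointing down it reaches from about 400 to 925 mm from the base axis. Payload 12.5 kg.
Tool frame: the origin (TCP) lies at the very end of the fingers, on their centre line; the grasp point (between the pads) lies grip_depth behind it (grip_depth is the distance from the TCP to the grasp point, in mm); z points along the fingers, y is the line along which they close (so a half turn about z gives the same grasp; the last joint's range is limited). The gripper opens to 95 mm and grips with 3 to 60 N. Pads are 20 mm wide; open, the fingers measure 119 mm over their backs; the gripper's body (75 mm by 180 mm) begins 59 mm behind the grasp point.
Start: joints at [-1.439, 0.491, 1.559, -0, 1.092, -0.106], TCP at [147.251, -607.427, 178.661] pointing down, gripper open.
Joint ranges: [-3.1, 3.1], [-0.84, 2.19], [0.05, 2.79], [-1.13, 4.28], [0.06, 2.93], [-2.69, 2.69]. Speed limits (rad/s): [2.22, 2.22, 2.79, 3.14, 3.14, 3.14].

INTERFACE

Orientations are given as [roll, pitch, yaw] about the fixed x, y, z axes, in that order (R = Rz(yaw) Ry(pitch) Rx(roll)).
In Python, from cell import state, read_camera, job_done, grip_depth gives the robot as it stands.
- The arm moves only by the tool drive_tool, never from a script. Its argument "targets" is a list of rows, each an object with "jaw": the opening, from 0 (shut) to 1 (fully open); "travel": the shift along the tool's x, y, z in m, a list of three; "twist": the turn about the tool's z in rad. In form: [{"jaw": jaw, "travel": [tx, ty, tz], "twist": twist}, ...]. A call has 1 to 8 rows; each row is the pose to reach, as a shift and turn from the pose commanded when the call began, along the tool's axes at that moment; what a row does not reach only later rows make up. A row lasts 1/12 s, in which the tool goes at most 41.7 mm and 7.16 degrees, less where a joint would pass 70% of its speed; a pose out of reach is approached as far as the arm can. A call with a gripper value outside its range is refused whole. The fingers move at their own pace and stop on an object; the grip force is fixed at half the most. Time passes only in rows, so rows that repeat a pose let the fingers close. It gives the time, the measured TCP pose, the force, the opening and the grip force at its end, in the units of the state.
- state(): the state, without advancing time (a new reading comes with each control period).
- read_camera(name): name is "scene" or "top" or "wrist"; returns a dict with "frame" (420x560x3 uint8, red, green, blue), "fx", "fy", "cx", "cy" (pixels), "R" (3x3) and "t" (3): a world point X has camera coordinates R X + t. Camera axes: x right, y down, z forward; pixel columns grow to the right and rows downward; lengths in mm; the calibration is good to about 2 mm. A picture is of the moment at which its call begins. There is no depth.
- job_done(): hands the job in; it is judged then, once.
The state is a dict: "t": time; "joints": joint angles; "qvel": joint speeds; "tau": joint torques, N m; "eef_pos": TCP position; "tcp_rot": TCP orientation; "ft_force": force on the tool from outside, world axes, zero at the start; "moment": the same for the moment, N m; "opening": opening from 0.0 (shut) to 1.0 (fully open); "grip_force": force on a finger pad.
Only numpy, scipy, OpenCV 4.12 (cv2) and the standard library are available. Lean on these libraries where they do the work, as an engineer would, in place of code of your own. Each camera call takes 0.05 s, during which the arm holds its last target. There are 200 camera calls.

TASK

The chromatography run is finished, so clear up: take every plate out of the blue rack and lean it on the drying stand, its foot down in the tray close against the front lip, its back on the upright panel and the white coated face looking out towards the lip, square to the panel, never dropping one or letting it fall over. Stand all the amber jars on the grey shelf in one straight row along the middle of the board, side by side with no more than about a finger's width between neighbours. Leave everything else on the bench where it is.

Things in the scene. Friction and masses are not known exactly. Their poses are not given: they have to be found in the camera images.
- plate_1: chromatography plate, may be absent: glass strip 50 mm wide (its y), 200 mm long (z, up from the foot), 5 mm thick (x), about 120 g. White coated face with three coloured bands: the -x face; bare green glass: +x. Origin: centre of the foot edge. Starts upright in a rack slot, its foot 10 mm above the bench; can be held from above by its two long edges near the top
- plate_2: chromatography plate, may be absent: glass strip 50 mm wide (its y), 200 mm long (z, up from the foot), 5 mm thick (x), about 120 g. White coated face with three coloured bands: the -x face; bare green glass: +x. Origin: centre of the foot edge. Starts upright in a rack slot, its foot 10 mm above the bench; can be held from above by its two long edges near the top
- plate_3: chromatography plate, may be absent: glass strip 50 mm wide (its y), 200 mm long (z, up from the foot), 5 mm thick (x), about 120 g. White coated face with three coloured bands: the -x face; bare green glass: +x. Origin: centre of the foot edge. Starts upright in a rack slot, its foot 10 mm above the bench; can be held from above by its two long edges near the top
- jar_1: squat straight-sided amber reagent jar, white label, shut blue cap, may be absent: 58 mm across over its whole height of 72 mm (the cap is the top 20 mm), about 250 g. Origin: centre of its base, z up. Starts upright on the bench in front of the shelf and stand
- jar_2: squat straight-sided amber reagent jar, white label, shut blue cap, may be absent: 58 mm across over its whole height of 72 mm (the cap is the top 20 mm), about 250 g. Origin: centre of its base, z up. Starts upright on the bench in front of the shelf and stand
- jar_3: squat straight-sided amber reagent jar, white label, shut blue cap, may be absent: 58 mm across over its whole height of 72 mm (the cap is the top 20 mm), about 250 g. Origin: centre of its base, z up. Starts upright on the bench in front of the shelf and stand
- jar_4: squat straight-sided amber reagent jar, white label, shut blue cap, may be absent: 58 mm across over its whole height of 72 mm (the cap is the top 20 mm), about 250 g. Origin: centre of its base, z up. Starts upright on the bench in front of the shelf and stand
- stand: fixed steel drying stand: tray, front lip (the stop for the feet) and low upright back panel; may swap places with the shelf. Origin on the bench, z up, y along its length (280 mm), -x its front, towards the robot. Tray floor 6 mm above the bench; low end walls at y = +/-136 mm. Holds three plates side by side
- stand_lip (a point): middle of the lip's inner face, at the tray floor: x = -28 mm, z = 6 mm in the stand's frame; axes as the stand's. The lip is 5 mm thick and its top is 20 mm above the bench
- stand_edge (a point): middle of the panel's top front edge: x = +22 mm, z = 121 mm in the stand's frame; the panel is 5 mm thick. A plate with its foot against the lip and its back on this edge leans about 21 degrees from upright
- shelf: fixed low grey reagent shelf, empty on top. Origin on the bench below its middle, z up, y along its length (320 mm), -x its front edge. Board 120 mm deep (x = -60 to +60 mm), its top 70 mm above the bench; a rail along the back edge (x = +54 to +60 mm) rises 24 mm above the board
- rack: fixed blue plate rack, 136 mm (its x) by 84 mm (y). Origin on the bench below its middle, z up. Three slots at x = -42, 0, +42 mm, each between two fins 8 mm apart, 36 mm wide in y, 60 mm above the bench; side rails at y = +/-31 mm, 22 mm above the bench. Plates stand on its base, 10 mm above the bench, with their x along the rack's x
- tip_box: small yellow pipette-tip box with a clear lid, 62 x 62 x 40 mm, a bystander to be left where it is. Origin: centre of its underside
- timer: round white bench timer with a black dial, 52 mm across, 45 mm high, a bystander to be left where it is. Origin: centre of its underside
- slide_box: green slide box 62 x 42 x 32 mm, a bystander to be left where it is. Origin: centre of its underside
- beaker: empty clear plastic beaker 72 mm across, 90 mm high, a bystander to be left where it is. Origin: centre of its underside
- sample_jar: white sample jar with a red cap, 54 mm across, 60 mm high, a bystander to be left where it is. Origin: centre of its underside
Mind the look-alikes: they are no part of the job. Leave any green or purple look-alike of the jar_1 alone.

How it is judged:
By the outcome, as a careful person would: the job done as asked, in the order asked, and still so for the second after the job is handed in, with the robot touching nothing.
Of plate_1, plate_2, plate_3 only 2 to 3 are there at a start; the rules pass over those that are not, and their reading is None.
Of jar_1, jar_2, jar_3, jar_4 only 3 to 4 are there at a start; the rules pass over those that are not, and their reading is None.
At some moment in a run one of jar_1, jar_2, jar_3, jar_4 may be knocked a few centimetres aside while the robot is not near it.
It also fails if it takes over 210 s, if anything falls off the work surface, if the arm or the gripper's body presses on something with over 40 N, if the wrist force passes 120 N, or if a joint passes its speed limit or range.

## Working session

There is one attempt and no reset: what is moved stays moved. The work goes in short steps, Python scripts to look and compute and a tool call to move; the robot and the scene stay as the last step left them, time stands still between calls to the robot, and variables do not carry over. Pictures are saved under pics/ and viewed, at most 14 in all, crops included, and the job is handed in when it is done.

Besides the shell and the picture viewer there is one more tool, called after "Emit:" as a command line: name --argument value ..., lists and objects as JSON in quotes. drive_tool: Moves the arm, as the interface text tells. Its arguments: {"type":"object","properties":{"targets":{"type":"array"}},"required":["targets"]}

```bash
ls; mkdir -p pics; python3 - <<'E'
from cell import state, read_camera, grip_depth
import cv2,numpy as np
print(grip_depth,state())
for n in ("scene","top"):
    c=read_camera(n); cv2.imwrite(f"pics/{n}0.png",cv2.resize(c["frame"][:,:,::-1],(800,600)))
    print(n,c["fx"],c["cx"],c["cy"],np.round(c["R"],3).tolist(),np.round(c["t"],1), -np.array(c["R"]).T@c["t"])
E
```

```text
pics
18.8 {'t': 0.0, 'joints': array([-1.43859478e+00,  4.91557970e-01,  1.55948013e+00, -2.44657396e-05,
        1.09168590e+00, -1.05623869e-01]), 'qvel': array([ 4.25814915e-04, -8.77013570e-05,  1.66221469e-04, -3.09262050e-03,
        1.37194837e-04,  1.26440733e-03]), 'tau': array([-3.92396003e-03, -6.12647438e+01, -2.58180696e+01,  6.90919929e-02,
        4.82215849e-02, -8.67824519e-05]), 'eef_pos': array([ 147.20535488, -607.11182698,  178.05219173]), 'tcp_rot': array([-3.14046532e+00, -9.76982671e-05,  2.37836656e-01]), 'ft_force': array([-0.37872555,  0.62923769, -0.05130035]), 'moment': array([ 0.03166504,  0.025991  , -0.04301348]), 'grip_force': 0.0, 'opening': 1.000504259894386}
scene 499.1490196014488 273.69047906437436 207.4292397281579 [[0.787, 0.617, -0.009], [0.483, -0.624, -0.614], [-0.384, 0.479, -0.789]] [-355.3 -144.  1554.9] [ 946.62668314 -614.93365963 1135.99027516]
top 537.3684771905422 284.4415541969204 203.461028597302 [[0.018, -1.0, 0.014], [-0.988, -0.02, -0.154], [0.155, -0.011, -0.988]] [ -24.5  428.7 1531.3] [1.87275453e+02 1.30543265e+00 1.57930023e+03]
```

View pics/scene0.png

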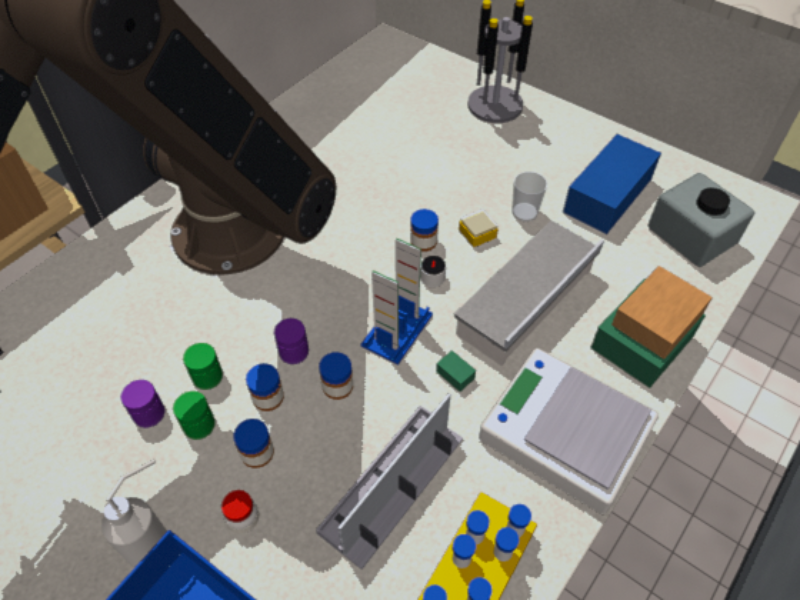

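View pics/top0.png

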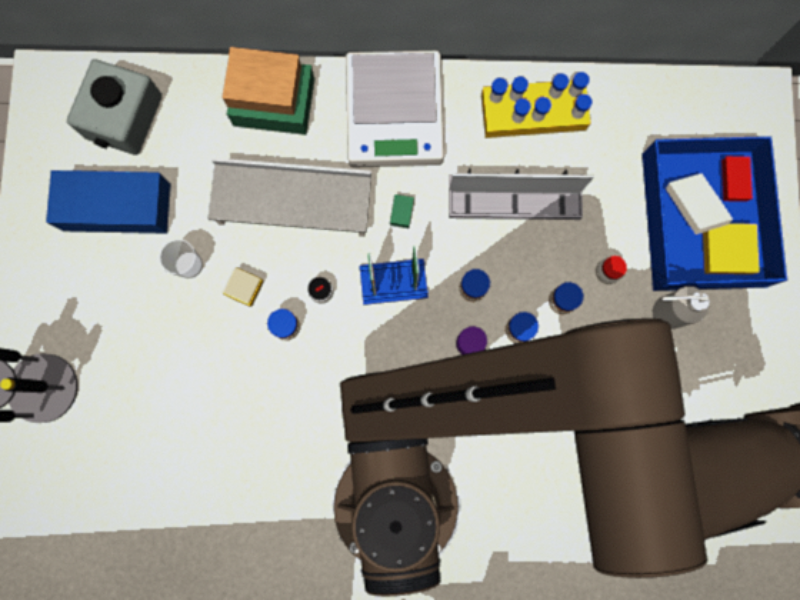

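The top picture shows four blue-capped amber jars at (283,323), (475,284), (568,297) and (523,326). The rack is at (394,282) and holds plates in its outer slots only. The shelf is at (290,197) and the stand at (516,197). In the scene view the plates' white faces look towards -y.

```bash
cat > h.py <<'E'
import numpy as np, cv2
from cell import state, read_camera, job_done, grip_depth
def ray(c,uv,z):
    uv=np.atleast_2d(np.asarray(uv,float)); R=np.array(c["R"]); C=-R.T@np.array(c["t"])
    d=np.c_[(uv[:,0]-c["cx"])/c["fx"],(uv[:,1]-c["cy"])/c["fy"],np.ones(len(uv))]@R
    return C+d*((z-C[2])/d[:,2])[:,None]
def proj(c,X):
    p=np.atleast_2d(X)@np.array(c["R"]).T+np.array(c["t"]); return np.c_[c["fx"]*p[:,0]/p[:,2]+c["cx"],c["fy"]*p[:,1]/p[:,2]+c["cy"]]
def mask(c,lo,hi):
    return cv2.inRange(cv2.cvtColor(c["frame"],cv2.COLOR_RGB2HSV),np.array(lo),np.array(hi))
def blobs(m,amin=40):
    n,l,s,ce=cv2.connectedComponentsWithStats(m); return [(s[i],ce[i],l==i) for i in range(1,n) if s[i][4]>amin]
def save(c,name,box=None,k=None):
    f=c["frame"][:,:,::-1]
    if box: f=f[box[1]:box[3],box[0]:box[2]]
    k=k or min(800/f.shape[1],600/f.shape[0]); cv2.imwrite("pics/"+name,cv2.resize(f,None,fx=k,fy=k,interpolation=cv2.INTER_CUBIC))
def go(x,y,z,yaw=None):
    "travel (m) and twist to bring TCP to x,y,z,yaw"
    s=state(); p=s["eef_pos"]; w=s["tcp_rot"][2]; d=np.array([x,y,z])-p
    t=[d[0]*np.cos(w)+d[1]*np.sin(w), d[0]*np.sin(w)-d[1]*np.cos(w), -d[2]]
    tw=0 if yaw is None else (w-yaw+np.pi)%(2*np.pi)-np.pi
    print("travel",np.round(np.array(t)/1000,4),"twist",round(tw,3),"j6",round(s["joints"][5],2))
E
python3 - <<'E'
from h import *
c=read_camera("top"); d=read_camera("scene")
for n,cc in(("top",c),("scene",d)):
    for s,ce,l in blobs(mask(cc,(100,130,50),(125,255,255))):
        print(n,s,ce.round(1),ray(cc,ce,66)[0].round(0)[:2])
f=10/7
print("shelf corners z70",ray(c,np.array([[210,218],[366,231],[214,162],[374,173]])/f,70).round(0)[:,:2].tolist())
print("stand lip corners z20",ray(c,np.array([[450,217],[580,218]])/f,20).round(0)[:,:2].tolist(),"panel top z121",ray(c,np.array([[450,175],[590,177]])/f,121).round(0)[:,:2].tolist())
save(c,"topcrop.png",(130,90,430,250))
E
```

```text
top [401  51  11  11  99] [406.1  55.9] [ 878. -371.]
top [387  52  11  11  97] [391.8  56.9] [ 873. -329.]
top [344  55  11  11  96] [349.2  59.9] [ 861. -201.]
top [359  54  10  11  93] [363.4  58.9] [ 865. -243.]
top [403  66  11  12  99] [407.9  71.3] [ 829. -376.]
top [360  69  11  12  97] [365.1  74.5] [ 816. -248.]
top [375  68  10  12  97] [379.4  73.5] [ 820. -291.]
top [ 450   96  101  107 6312] [496.6 146.9] [ 603. -631.]
top [  33  120   83   43 3169] [ 72.8 140.4] [596. 598.]
top [ 252  181   47   32 1076] [274.9 197.3] [441.  12.]
top [323 189  20  19 294] [332.5 197.9] [ 443. -153.]
top [388 198  20  19 304] [397.5 207.1] [ 420. -339.]
top [187 216  21  20 310] [197.1 225.9] [355. 230.]
top [357 219  20  20 308] [366.2 228.1] [ 358. -249.]
scene [ 395   94   67   69 2546] [427.3 127.7] [609. 569.]
scene [288 147  19  17 261] [296.7 154.7] [358. 231.]
scene [253 207  49  48 907] [278.6 232.2] [487. -23.]
scene [224 247  22  22 395] [234.4 257.4] [ 446. -152.]
scene [173 255  23  22 402] [183.7 265.4] [ 361. -248.]
scene [164 294  24  24 460] [175.6 305.4] [ 423. -338.]
scene [357 353  15  17 200] [363.6 360.9] [ 844. -180.]
scene [327 358  15  16 194] [334.1 365.5] [ 799. -229.]
scene [347 369  16  18 217] [354.8 377.5] [ 848. -223.]
scene [  75  371  103   49 2575] [123.4 403.1] [ 497. -565.]
scene [317 374  16  18 214] [324.7 382.2] [ 803. -271.]
scene [328 404  16  16 209] [335.5 412.3] [ 856. -308.]
scene [297 410  15  10 129] [304.  415.1] [ 808. -352.]
shelf corners z70 [[563.0, 382.0], [543.0, 67.0], [681.0, 380.0], [665.0, 54.0]]
stand lip corners z20 [[589.0, -105.0], [593.0, -377.0]] panel top z121 [[648.0, -97.0], [650.0, -374.0]]
```

View pics/topcrop.png

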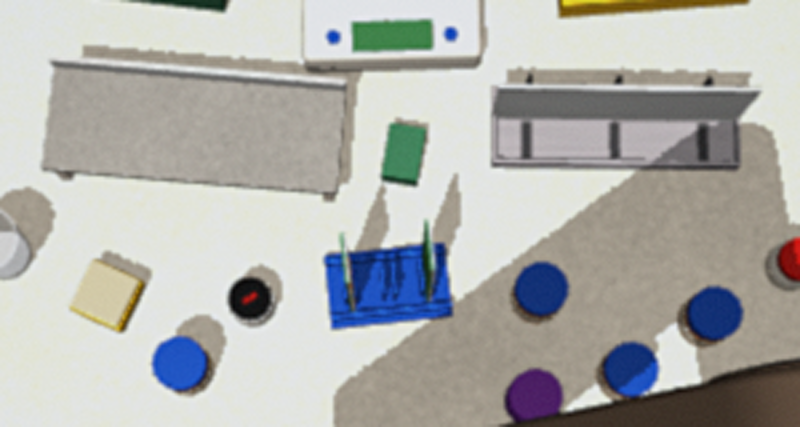

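```bash
python3 -c "
from h import *
go(470,-300,380,0.9);go(440,5,420,1.69)"
```

```text
travel [ 0.3861 -0.2226 -0.2017] twist -0.662 j6 -0.11
travel [ 0.4288 -0.5261 -0.2417] twist -1.452 j6 -0.11
```

Emit:
drive_tool --targets '[{"jaw": 1, "travel": [0.26, -0.15, -0.14], "twist": -0.45}, {"jaw": 1, "travel": [0.26, -0.15, -0.14], "twist": -0.45}, {"jaw": 1, "travel": [0.26, -0.15, -0.14], "twist": -0.45}, {"jaw": 1, "travel": [0.26, -0.15, -0.14], "twist": -0.45}, {"jaw": 1, "travel": [0.26, -0.15, -0.14], "twist": -0.45}, {"jaw": 1, "travel": [0.26, -0.15, -0.14], "twist": -0.45}, {"jaw": 1, "travel": [0.26, -0.15, -0.14], "twist": -0.45}, {"jaw": 1, "travel": [0.26, -0.15, -0.14], "twist": -0.45}]'

```text
t: 0.87
eef_pos: [365.7, -398.7, 319.7]
tcp_rot: [3.141, -0.0, 0.688]
ft_force: [-0.2, -1.4, 0.9]
opening: 0.995
grip_force: 0.0
```

```bash
python3 -c "
from h import *
print(state()['eef_pos'],state()['tcp_rot'],state()['t']);go(440,5,420,1.69)"
```

```text
[ 365.68153039 -398.6892622   319.71351902] [ 3.14119719e+00 -1.50009142e-05  6.87859472e-01] 0.8667
travel [ 0.3137 -0.2647 -0.1003] twist -1.002 j6 -0.07
```

Emit:
drive_tool --targets '[{"jaw": 1, "travel": [0.24, -0.2, -0.08], "twist": -0.9}, {"jaw": 1, "travel": [0.24, -0.2, -0.08], "twist": -0.9}, {"jaw": 1, "travel": [0.24, -0.2, -0.08], "twist": -0.9}, {"jaw": 1, "travel": [0.24, -0.2, -0.08], "twist": -0.9}, {"jaw": 1, "travel": [0.24, -0.2, -0.08], "twist": -0.9}, {"jaw": 1, "travel": [0.24, -0.2, -0.08], "twist": -0.9}, {"jaw": 1, "travel": [0.24, -0.2, -0.08], "twist": -0.9}, {"jaw": 1, "travel": [0.24, -0.2, -0.08], "twist": -0.9}]'

```text
t: 1.53
eef_pos: [422.9, -90.9, 399.7]
tcp_rot: [3.14, 0.0, 1.596]
ft_force: [0.0, -1.1, 0.3]
opening: 1.0
grip_force: 0.0
```

```bash
python3 -c "
from h import *
print(state()['eef_pos']);go(440,5,420,1.69)
c=read_camera('wrist');save(c,'w1.png');print(np.round(c['R'],3).tolist(),-np.array(c['R']).T@c['t'],c['fx'])"
```

```text
[422.9085138  -90.85652981 399.70392018]
travel [ 0.0954  0.0195 -0.0203] twist -0.094 j6 -0.39
[[1.0, 0.025, 0.001], [0.024, -0.961, 0.277], [0.008, -0.277, -0.961]] [420.95196486 -14.00089339 605.12446567] 325.6125977268709
```

View pics/w1.png

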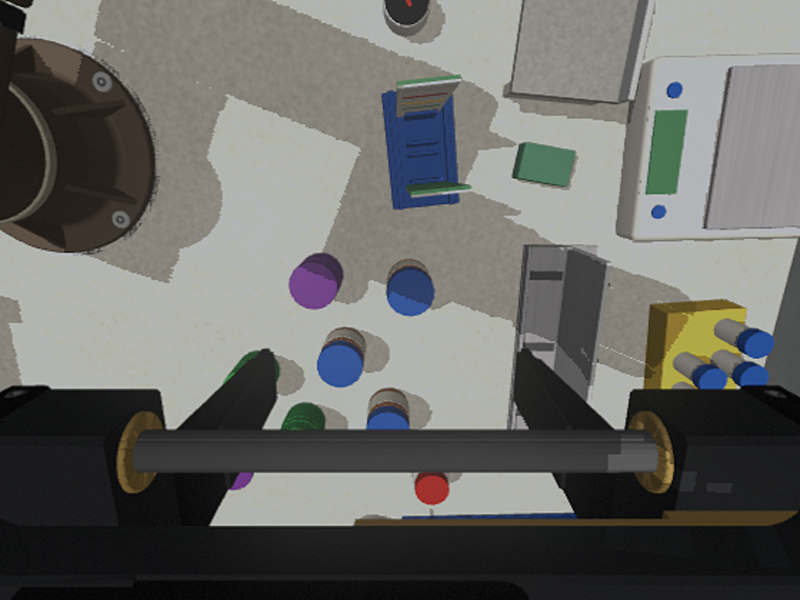

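Wrist view: plates' green top edges run about (398,82)-(461,76) and (408,189)-(470,185). The stand starts at (525,245), and the camera looks back past the fingers.

```bash
python3 - <<'E'
from h import *
c=read_camera('wrist')
m=mask(c,(40,40,40),(90,255,255)); m[:, :260]=0; m[:,340:]=0; m[140:]=0
for s,ce,l in blobs(m,10):
    pts=np.argwhere(l)[:,::-1].astype(np.float32); print(s,ce.round(1),np.array(cv2.boxPoints(cv2.minAreaRect(pts))).round(1).tolist())
save(c,"w2.png",(255,40,345,150),5.4)
E
```

```text
[276  55  45   8 121] [297.9  58.6] [[275.70001220703125, 59.5], [319.79998779296875, 54.599998474121094], [320.20001220703125, 57.400001525878906], [276.0, 62.29999923706055]]
[283 129  46  10 295] [303.2 133.2] [[282.8999938964844, 131.1999969482422], [327.29998779296875, 126.5], [328.1000061035156, 134.39999389648438], [283.70001220703125, 139.10000610351562]]
```

View pics/w2.png

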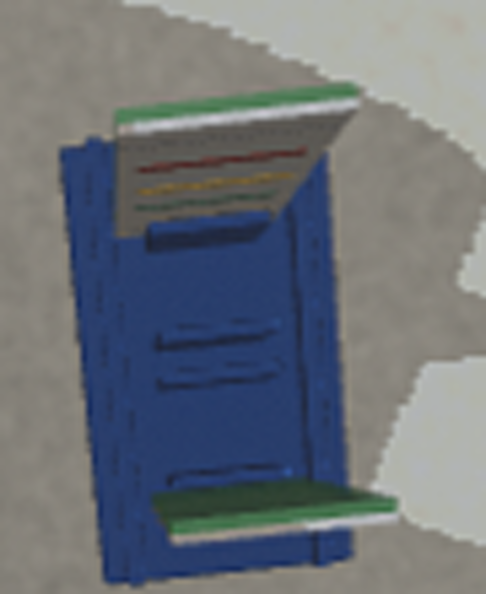

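The crop shows both plates with white faces towards -y. Plate A's top edge runs (117,121)-(360,94) and plate B's (168,532)-(398,508) in crop pixels.

```bash
python3 - <<'E'
from h import *
c=read_camera('wrist')
P=np.array([[117,121],[360,94],[168,532],[398,508]])/5.4+[255,40]-0.0
X=ray(c,P,210)[:,:2]
for a,b in((0,1),(2,3)):
    d=X[b]-X[a]; print("plate",((X[a]+X[b])/2).round(1),np.hypot(*d).round(1),"yaw",np.arctan2(d[1],d[0])+np.pi/2)
d=(X[0]+X[1]-X[2]-X[3])/2; print(np.hypot(*d),np.arctan2(d[1],d[0]))
E
```

```text
plate [446.7  51.2] 50.2 yaw 1.6950674990369388
plate [459.9 -31.4] 50.5 yaw 1.6943811093268806
83.58092417085054 1.7294681498883608
```

Emit:
drive_tool --targets '[{"jaw": 1, "travel": [-0.155, 0.2, 0], "twist": 0}, {"jaw": 1, "travel": [-0.155, 0.2, 0], "twist": 0}, {"jaw": 1, "travel": [-0.155, 0.2, 0], "twist": 0}, {"jaw": 1, "travel": [-0.155, 0.2, 0], "twist": 0}, {"jaw": 1, "travel": [-0.155, 0.2, 0], "twist": 0}, {"jaw": 1, "travel": [-0.155, 0.2, 0], "twist": 0}, {"jaw": 1, "travel": [-0.155, 0.2, 0], "twist": 0}]'

```text
t: 2.27
eef_pos: [628.6, -250.6, 393.3]
tcp_rot: [-3.136, -0.002, 1.584]
ft_force: [-0.2, 0.4, -1.6]
opening: 1.002
grip_force: 0.0
```

```bash
python3 -c "
from h import *
c=read_camera('wrist');save(c,'w3.png',(180,20,400,300),2.1);import pickle;pickle.dump(c,open('c3.pkl','wb'));print(proj(c,[[646,-100,121],[648,-375,121],[590,-105,20],[592,-377,20]]).round())"
```

```text
[[291.  64.]
 [288. 253.]
 [255.  77.]
 [257. 232.]]
```

View pics/w3.png

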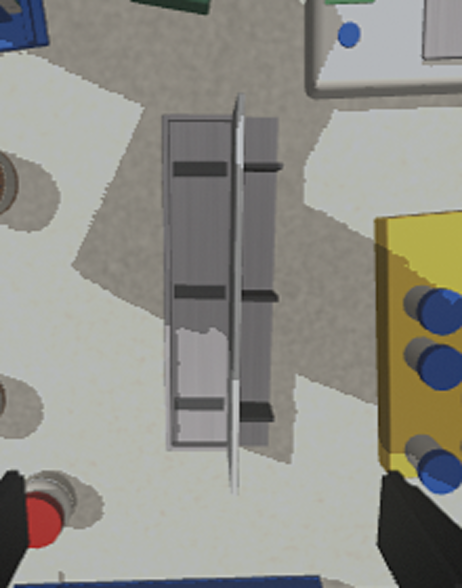

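The crop shows the stand from straight above: lip on the left at about (166,116)-(169,450), panel top edge at (239,95)-(235,492). Dark marks lie on the tray at rows 168, 291 and 404.

```bash
python3 - <<'E'
from h import *
import pickle; c=pickle.load(open('c3.pkl','rb'))
q=lambda P,z: ray(c,np.array(P)/2.1+[180,20],z)[:,:2].round(1).tolist()
print("lip outer top z20",q([[163,116],[167,450]],20),"panel ends",q([[239,95],[235,492]],121))
print("marks z6",q([[174,168],[226,168],[174,291],[225,291],[174,404],[225,404]],6))
g=cv2.cvtColor(c["frame"],cv2.COLOR_RGB2GRAY)
for v in (100,130,190): print(v,g[v,255:305].tolist())
E
```

```text
lip outer top z20 [[594.5, -102.7], [597.3, -380.5]] panel ends [[649.4, -102.0], [654.0, -377.3]]
marks z6 [[602.6, -140.4], [645.2, -139.9], [602.7, -240.5], [646.6, -239.9], [602.9, -341.5], [648.8, -340.9]]
100 [137, 132, 111, 113, 105, 89, 108, 78, 58, 59, 59, 59, 60, 59, 59, 59, 58, 59, 57, 59, 58, 57, 59, 58, 59, 59, 60, 59, 59, 59, 57, 56, 64, 94, 105, 62, 60, 90, 139, 137, 133, 32, 38, 41, 43, 41, 41, 44, 44, 43]
130 [133, 137, 134, 114, 110, 108, 98, 107, 109, 108, 109, 108, 109, 108, 105, 105, 107, 108, 107, 109, 107, 106, 106, 107, 107, 107, 106, 106, 105, 108, 108, 107, 106, 102, 80, 62, 71, 109, 136, 131, 113, 107, 104, 103, 104, 105, 106, 105, 105, 103]
190 [182, 181, 177, 158, 163, 145, 84, 105, 103, 121, 154, 152, 151, 150, 152, 152, 152, 153, 154, 152, 151, 150, 151, 151, 151, 152, 152, 153, 153, 152, 152, 152, 148, 123, 87, 71, 108, 134, 128, 104, 105, 104, 103, 104, 106, 105, 104, 105, 104, 105]
```

```bash
python3 - <<'E'
from h import *
import pickle; c=pickle.load(open('c3.pkl','rb'))
print("panel top front",ray(c,[[292.2,100],[291.8,130],[290.9,190]],121)[:,:2].round(1).tolist())
print("lip outer", ray(c,[[257.2,100],[258,130],[258,190]],20)[:,:2].round(1).tolist())
print("lip inner base", ray(c,[[262.5,130],[263,190]],6)[:,:2].round(1).tolist())
print("panel base front",ray(c,[[289,130]],6)[:,:2].round(1).tolist())
go(459.9,-31.4,300,1.695)
E
```

```text
panel top front [[648.4, -146.4], [648.9, -186.8], [649.8, -273.7]]
lip outer [[593.7, -141.3], [594.9, -190.2], [594.6, -295.6]]
lip inner base [[602.0, -190.5], [603.1, -298.4]]
panel base front [[648.8, -189.9]]
travel [ 0.2199 -0.1642  0.0941] twist -0.111 j6 -0.49
```

Emit:
drive_tool --targets '[{"jaw": 1, "travel": [0.22, -0.164, 0.1], "twist": -0.111}, {"jaw": 1, "travel": [0.22, -0.164, 0.1], "twist": -0.111}, {"jaw": 1, "travel": [0.22, -0.164, 0.1], "twist": -0.111}, {"jaw": 1, "travel": [0.22, -0.164, 0.1], "twist": -0.111}, {"jaw": 1, "travel": [0.22, -0.164, 0.1], "twist": -0.111}, {"jaw": 1, "travel": [0.22, -0.164, 0.1], "twist": -0.111}, {"jaw": 1, "travel": [0.22, -0.164, 0.1], "twist": -0.111}, {"jaw": 1, "travel": [0.22, -0.164, 0.1], "twist": -0.111}]'

```text
t: 2.98
eef_pos: [452.0, -24.5, 296.9]
tcp_rot: [-3.138, -0.002, 1.7]
ft_force: [1.2, -1.1, 1.2]
opening: 1.002
grip_force: 0.0
```

```bash
python3 - <<'E'
from h import *
go(459.9,-31.4,174,1.695); c=read_camera('wrist'); s=state(); print(s['eef_pos'],s['tcp_rot'])
print(proj(c,[s['eef_pos'],[462.8-27.5,-32-3,210],[459.9,-31.4,210]]).round())
save(c,"w4.png",(200,80,360,420),1.7)
E
```

```text
travel [-0.0078  0.0069  0.1229] twist 0.005 j6 -0.33
[454.76170069 -26.33216701 298.26949085] [-3.14061377e+00 -2.68448583e-04  1.70028082e+00]
[[280. 243.]
 [257. 215.]
 [284. 214.]]
```

View pics/w4.png

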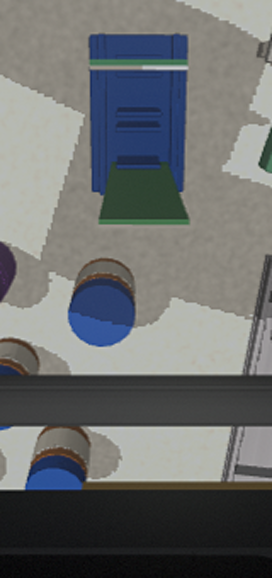

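The crop shows the rack with plate A's top at rows 60-69 and plate B's top edge at (98-189, 221). B's edge is a few pixels above where I predicted it, so I'll remeasure now the arm is still.

```bash
python3 - <<'E'
from h import *
go(459.9,-31.4,174,1.695); c=read_camera('wrist'); s=state(); print(s['eef_pos'],s['tcp_rot'],s['qvel'].round(3))
g=c['frame']; 
for col in (265,284,305): print(col,[tuple(g[r,col].tolist()) for r in range(200,220)])
for r in (208,210): print(r,[tuple(g[r,k].tolist()) for k in list(range(253,262))+list(range(306,316))])
print(proj(c,[[459.9,-31.4,210]]).round(1))
E
```

```text
travel [-0.0057  0.0044  0.1243] twist 0.005 j6 -0.33
[456.60877894 -27.55639379 299.02195061] [3.14091350e+00 5.30484529e-04 1.69958399e+00] [-0.027  0.028 -0.062 -0.002  0.007 -0.011]
265 [(50, 69, 53), (51, 70, 53), (50, 69, 53), (50, 69, 53), (51, 69, 53), (47, 65, 50), (65, 103, 71), (71, 115, 78), (67, 113, 75), (130, 137, 122), (150, 145, 136), (145, 141, 132), (138, 135, 126), (135, 131, 123), (131, 128, 120), (131, 126, 118), (131, 127, 119), (134, 130, 122), (137, 133, 125), (139, 136, 127)]
284 [(47, 68, 50), (49, 69, 53), (48, 68, 51), (48, 68, 51), (47, 66, 50), (47, 65, 49), (64, 102, 71), (69, 114, 78), (67, 114, 76), (107, 128, 104), (150, 144, 136), (145, 140, 132), (138, 134, 126), (138, 134, 125), (140, 137, 128), (139, 136, 126), (138, 134, 125), (136, 132, 124), (133, 129, 121), (134, 131, 123)]
305 [(67, 83, 66), (47, 67, 50), (45, 66, 47), (47, 67, 50), (48, 68, 50), (47, 65, 50), (57, 89, 62), (69, 114, 77), (67, 114, 75), (108, 128, 105), (150, 144, 137), (145, 140, 132), (137, 134, 125), (139, 135, 126), (141, 136, 127), (139, 135, 126), (137, 133, 125), (136, 133, 124), (139, 135, 126), (141, 137, 128)]
208 [(141, 137, 128), (136, 136, 125), (99, 124, 98), (65, 112, 73), (65, 113, 74), (67, 113, 75), (68, 114, 76), (68, 114, 76), (68, 114, 76), (66, 114, 76), (69, 115, 77), (105, 124, 102), (142, 137, 129), (143, 139, 130), (146, 141, 132), (145, 141, 132), (139, 135, 127), (137, 133, 124), (137, 133, 125)]
210 [(140, 136, 127), (144, 140, 131), (148, 143, 135), (151, 145, 137), (150, 144, 137), (150, 144, 137), (150, 144, 137), (150, 144, 137), (149, 143, 136), (149, 143, 136), (149, 144, 136), (144, 139, 130), (141, 137, 128), (144, 141, 131), (145, 141, 132), (144, 141, 132), (141, 137, 128), (141, 137, 128), (142, 138, 130)]
[[280.9 211.5]]
```

```bash
python3 - <<'E'
from h import *
c=read_camera('wrist'); s=state(); print(s['eef_pos'])
print(ray(c,[[281.5,208.4]],210)); go(459.9,-29.4,174,1.695)
E
```

```text
[457.7319131  -28.29927277 299.28069868]
[[462.13349541 -29.8210426  210.        ]]
travel [-0.0014  0.002   0.1253] twist 0.004 j6 -0.33
```

Emit:
drive_tool --targets '[{"jaw": 1, "travel": [0, 0, 0.03], "twist": 0}, {"jaw": 1, "travel": [0, 0, 0.06], "twist": 0}, {"jaw": 1, "travel": [0, 0, 0.09], "twist": 0}, {"jaw": 1, "travel": [0, 0, 0.11], "twist": 0}, {"jaw": 1, "travel": [0, 0, 0.126], "twist": 0}, {"jaw": 1, "travel": [0, 0, 0.126], "twist": 0}, {"jaw": 1, "travel": [0, 0, 0.126], "twist": 0}, {"jaw": 1, "travel": [0, 0, 0.126], "twist": 0}]'

```text
t: 3.8
eef_pos: [458.8, -28.7, 173.6]
tcp_rot: [3.14, 0.001, 1.698]
ft_force: [-0.8, -0.3, 0.2]
opening: 0.998
grip_force: 0.0
```

```bash
python3 - <<'E'
from h import *
c=read_camera('wrist'); s=state(); print(s['eef_pos'],s['tcp_rot'])
g=c['frame'];p=proj(c,[[462,-29.8,210]])[0];print(p)
m=mask(c,(40,60,40),(90,255,255)); col=int(p[0]); print([ (r,tuple(g[r,col].tolist())) for r in range(int(p[1])-8,int(p[1])+9)])
go(461,-29.6,174,1.695)
E
```

```text
[458.83569106 -28.51335989 173.75975067] [3.13967646e+00 7.74497999e-04 1.69808220e+00]
[281.36314163 264.01986227]
[(256, (49, 69, 51)), (257, (59, 94, 65)), (258, (73, 120, 82)), (259, (73, 120, 82)), (260, (73, 121, 83)), (261, (68, 119, 79)), (262, (136, 142, 127)), (263, (158, 151, 144)), (264, (158, 151, 143)), (265, (151, 147, 139)), (266, (144, 140, 132)), (267, (145, 141, 132)), (268, (146, 142, 133)), (269, (145, 142, 133)), (270, (145, 141, 132)), (271, (144, 140, 131)), (272, (142, 138, 130))]
travel [-0.0014  0.002  -0.0002] twist 0.003 j6 -0.33
```

Emit:
drive_tool --targets '[{"jaw": 0, "travel": [0, 0, 0], "twist": 0}, {"jaw": 0, "travel": [0, 0, 0], "twist": 0}, {"jaw": 0, "travel": [0, 0, 0], "twist": 0}, {"jaw": 0, "travel": [0, 0, 0], "twist": 0}, {"jaw": 0, "travel": [0, 0, 0], "twist": 0}, {"jaw": 0, "travel": [0, 0, 0], "twist": 0}, {"jaw": 0, "travel": [0, 0, 0], "twist": 0}, {"jaw": 0, "travel": [0, 0, 0], "twist": 0}]'

```text
t: 4.52
eef_pos: [458.0, -27.9, 172.6]
tcp_rot: [3.141, 0.0, 1.699]
ft_force: [0.2, 0.7, -0.0]
opening: 0.5
grip_force: 30.1
```

Emit:
drive_tool --targets '[{"jaw": 0, "travel": [0, 0, -0.005], "twist": 0}, {"jaw": 0, "travel": [0, 0, -0.015], "twist": 0}, {"jaw": 0, "travel": [0, 0, -0.03], "twist": 0}, {"jaw": 0, "travel": [0, 0, -0.05], "twist": 0}, {"jaw": 0, "travel": [0, 0, -0.075], "twist": 0}, {"jaw": 0, "travel": [0, 0, -0.1], "twist": 0}, {"jaw": 0, "travel": [0, 0, -0.12], "twist": 0}, {"jaw": 0, "travel": [0, 0, -0.12], "twist": 0}]'

```text
t: 5.18
eef_pos: [459.2, -28.1, 296.5]
tcp_rot: [3.136, 0.002, 1.699]
ft_force: [0.3, -0.2, 0.3]
opening: 0.007
grip_force: 0.0
```

```bash
python3 - <<'E'
from h import *
s=state(); print(s)
go(560,-140,294,0.8);go(640,-190,294,0.013)
c=read_camera('wrist');p=proj(c,[s['eef_pos']+[0,0,36]])[0];g=c['frame'];print(p,[ (r,tuple(g[r,281].tolist())) for r in range(int(p[1])-10,int(p[1])+9)])
E
```

```text
{'t': 5.1833, 'joints': array([-2.04798491e-01,  1.34216286e-01,  1.76630952e+00, -7.18783158e-05,
        1.23506532e+00, -3.32893799e-01]), 'qvel': array([-0.00150524,  0.03835012,  0.07963022, -0.00068596, -0.08942888,
       -0.00128143]), 'tau': array([-1.08786408e-02, -3.74956977e+01, -2.81896824e+01,  6.04185881e-02,
        9.07004513e-01, -1.87560450e-03]), 'eef_pos': array([459.1572264 , -28.08659109, 296.50746605]), 'tcp_rot': array([3.13594283e+00, 2.02543530e-03, 1.69890939e+00]), 'ft_force': array([ 0.28668911, -0.15605973,  0.27736072]), 'moment': array([ 0.01009965, -0.17620347, -0.01582329]), 'grip_force': 0.0, 'opening': 0.007365317050948521}
travel [-0.1239  0.0857  0.0025] twist 0.899 j6 -0.33
travel [-0.1837  0.1587  0.0025] twist 1.686 j6 -0.33
[276.35011404 261.30554116] [(251, (29, 28, 26)), (252, (27, 26, 27)), (253, (30, 28, 28)), (254, (27, 28, 28)), (255, (31, 30, 29)), (256, (30, 31, 29)), (257, (28, 27, 27)), (258, (28, 29, 27)), (259, (28, 28, 28)), (260, (26, 26, 26)), (261, (25, 24, 24)), (262, (28, 28, 28)), (263, (27, 27, 25)), (264, (25, 26, 25)), (265, (24, 24, 25)), (266, (28, 27, 27)), (267, (28, 27, 27)), (268, (25, 25, 23)), (269, (26, 24, 25))]
```

```bash
python3 - <<'E'
from h import *
c=read_camera('top');save(c,"t2.png",(240,130,340,210),5)
E
```

```text
(no output)
```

View pics/t2.png

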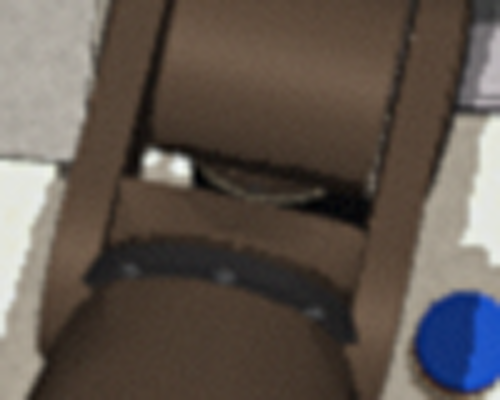

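The arm hides the rack in this view. I'll open the fingers and use the wrist camera instead.

Emit:
drive_tool --targets '[{"jaw": 1, "travel": [0, 0, -0.05], "twist": 0}, {"jaw": 1, "travel": [0, 0, -0.05], "twist": 0}, {"jaw": 1, "travel": [0, 0, -0.05], "twist": 0}, {"jaw": 1, "travel": [0, 0, -0.05], "twist": 0}, {"jaw": 1, "travel": [0, 0, -0.05], "twist": 0}, {"jaw": 1, "travel": [0, 0, -0.05], "twist": 0}, {"jaw": 1, "travel": [0, 0, -0.05], "twist": 0}]'

```text
t: 5.87
eef_pos: [457.7, -27.8, 341.6]
tcp_rot: [-3.14, -0.001, 1.699]
ft_force: [1.0, -0.3, 1.2]
opening: 0.438
grip_force: 0.0
```

```bash
python3 - <<'E'
from h import *
c=read_camera('wrist'); print(state()['eef_pos'])
a=c["frame"][80:300,180:400]; d=read_camera("scene")["frame"][140:270,230:330]
cv2.imwrite("pics/ab.png",np.hstack([cv2.resize(a,(440,440)),cv2.resize(d,(338,440))])[:,:,::-1])
print(proj(c,[[459.5,-28.3,210],[446,55,210]]))
E
```

```text
[457.74218715 -27.86819227 341.78916169]
[[277.92244669 195.95602161]
 [275.23295348 112.72285509]]
```

View pics/ab.png

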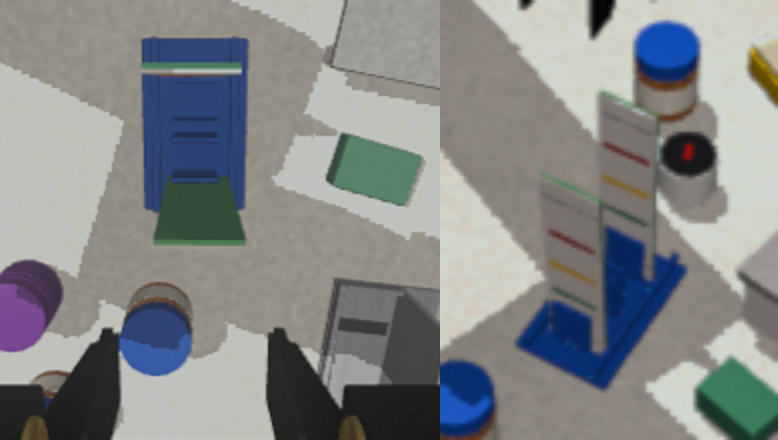

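The wrist view (left) and scene view (right) show plate B still upright in its slot. The grip slipped off it. I'll cross-check its position with the scene camera and a wrist fit over several heights.

```bash
python3 - <<'E'
from h import *
d=read_camera("scene"); w=read_camera("wrist"); s=state(); print(s['eef_pos'],s['opening'])
P=np.array([[259.9,192.4],[279.4,201.2],[277.3,167.5],[294.2,175.5]])
print(ray(d,P,210).round(1)[:,:2].tolist())
print(ray(w,[[279.5,200.5],[276,113.5]],210).round(1)[:,:2].tolist())
print("cam rel tool", (-np.array(w["R"]).T@w["t"]-s["eef_pos"]).round(1), "axis",np.array(w["R"])[2].round(3))
# fingertips in wrist view
print("tips",proj(w,[s['eef_pos']+[47.5*np.sin(1.699),-47.5*np.cos(1.699),0],s['eef_pos']-[47.5*np.sin(1.699),-47.5*np.cos(1.699),0]]).round(1))
save(w,"tips.png",(180,200,380,330),4)
E
```

```text
[457.92109185 -27.8956625  342.3207565 ] 0.606360450719845
[[441.3, -37.7], [495.0, -30.4], [424.8, 51.8], [474.3, 56.2]]
[[462.2, -33.2], [447.2, 54.3]]
cam rel tool [ -9.6  76.2 205.3] axis [ 0.035 -0.274 -0.961]
tips [[346.9 238.9]
 [205.3 239. ]]
```

View pics/tips.png

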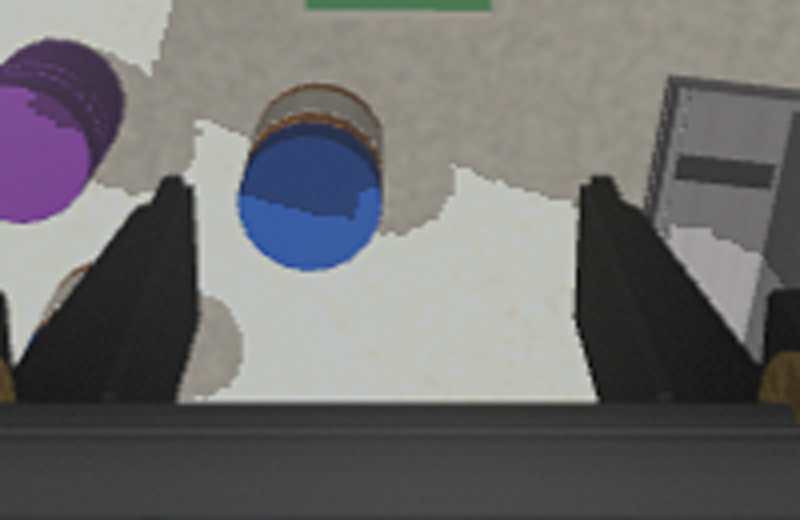

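Each fingertip shows as a black wedge, ending at crop (175,180) and (600,180), about image row 245. The projected TCP is at row 239. I'll check the finger tips against the scene camera numerically.

Emit:
drive_tool --targets '[{"jaw": 1, "travel": [0, 0, 0], "twist": 0}, {"jaw": 1, "travel": [0, 0, 0], "twist": 0}, {"jaw": 1, "travel": [0, 0, 0], "twist": 0}, {"jaw": 1, "travel": [0, 0, 0], "twist": 0}, {"jaw": 1, "travel": [0, 0, 0], "twist": 0}, {"jaw": 1, "travel": [0, 0, 0], "twist": 0}]'

```text
t: 6.57
eef_pos: [458.0, -27.9, 342.6]
tcp_rot: [3.142, 0.0, 1.699]
ft_force: [-1.1, -0.4, 0.0]
opening: 0.986
grip_force: 0.0
```

```bash
python3 - <<'E'
from h import *
d=read_camera("scene"); w=read_camera("wrist"); s=state(); p=s['eef_pos']; a=s['tcp_rot'][2]; print(p,a,s['opening'])
X=np.array([np.cos(a),np.sin(a),0]);Y=np.array([np.sin(a),-np.cos(a),0]);h=47.5*s['opening']
pts=[p+i*(h+t)*Y+k*10*X for i in(-1,1) for k in(-1,1) for t in (0,12)]
print("scene",proj(d,pts).round(0).tolist());print("wrist",proj(w,pts).round(0).tolist())
g=d["frame"]
P=proj(d,pts)
a0=g[90:190,220:320]; b0=w["frame"][180:330,140:420]
cv2.imwrite("pics/fin.png",np.vstack([np.hstack([cv2.resize(a0,(400,400),interpolation=2),np.zeros((400,160,3),np.uint8)]),cv2.resize(b0,(560,200*150//100//1))[:200]])[:,:,::-1])
E
```

```text
[457.95187684 -27.89771883 342.62928346] 1.698801345434751 0.9979249285450104
scene [[246.0, 150.0], [242.0, 148.0], [251.0, 144.0], [246.0, 142.0], [283.0, 166.0], [288.0, 168.0], [288.0, 160.0], [293.0, 162.0]]
wrist [[206.0, 253.0], [189.0, 253.0], [205.0, 225.0], [186.0, 225.0], [346.0, 253.0], [363.0, 253.0], [347.0, 225.0], [366.0, 225.0]]
```

View pics/fin.png

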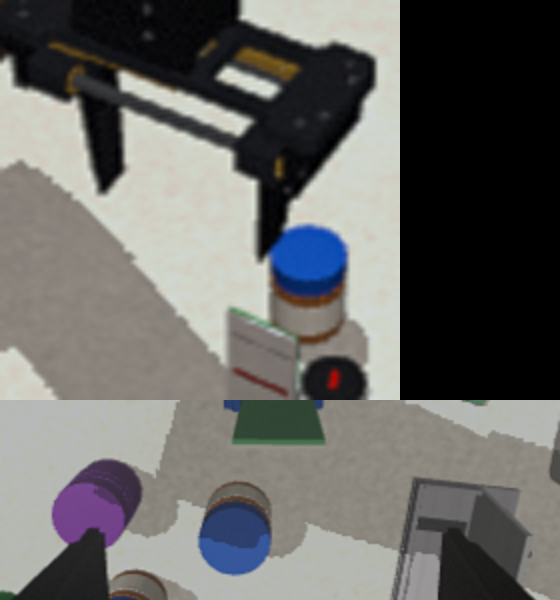

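In the scene view the real fingertips are at (246,138) and (285.5,154.5). That is about 9 px above the projected TCP, or about 25 mm higher. The first grasp was therefore only on the top 10 mm of the plate, so I'll grasp deeper.

Emit:
drive_tool --targets '[{"jaw": 1, "travel": [-0.0035, 0.0026, 0.04], "twist": 0.004}, {"jaw": 1, "travel": [-0.0035, 0.0026, 0.08], "twist": 0.004}, {"jaw": 1, "travel": [-0.0035, 0.0026, 0.11], "twist": 0.004}, {"jaw": 1, "travel": [-0.0035, 0.0026, 0.14], "twist": 0.004}, {"jaw": 1, "travel": [-0.0035, 0.0026, 0.165], "twist": 0.004}, {"jaw": 1, "travel": [-0.0035, 0.0026, 0.185], "twist": 0.004}, {"jaw": 1, "travel": [-0.0035, 0.0026, 0.192], "twist": 0.004}, {"jaw": 0.7, "travel": [-0.0035, 0.0026, 0.192], "twist": 0.004}]'

```text
t: 7.33
eef_pos: [460.4, -31.0, 149.5]
tcp_rot: [-3.139, -0.001, 1.695]
ft_force: [0.0, -0.4, 0.5]
opening: 0.97
grip_force: 0.0
```

Emit:
drive_tool --targets '[{"jaw": 0, "travel": [0, 0, 0], "twist": 0}, {"jaw": 0, "travel": [0, 0, 0], "twist": 0}, {"jaw": 0, "travel": [0, 0, 0], "twist": 0}, {"jaw": 0, "travel": [0, 0, 0], "twist": 0}, {"jaw": 0, "travel": [0, 0, 0], "twist": 0}, {"jaw": 0, "travel": [0, 0, 0], "twist": 0}, {"jaw": 0, "travel": [0, 0, 0], "twist": 0}, {"jaw": 0, "travel": [0, 0, 0], "twist": 0}]'

```text
t: 8.0
eef_pos: [461.1, -31.1, 150.8]
tcp_rot: [3.141, 0.0, 1.695]
ft_force: [-1.7, -0.4, 3.2]
opening: 0.52
grip_force: 30.0
```

Emit:
drive_tool --targets '[{"jaw": 0, "travel": [0, 0, 0], "twist": 0}, {"jaw": 0, "travel": [0, 0, 0], "twist": 0}, {"jaw": 0, "travel": [0, 0, -0.002], "twist": 0}, {"jaw": 0, "travel": [0, 0, -0.002], "twist": 0}, {"jaw": 0, "travel": [0, 0, -0.005], "twist": 0}]'

```text
t: 8.42
eef_pos: [460.6, -31.0, 155.2]
tcp_rot: [-3.14, -0.0, 1.695]
ft_force: [-0.0, -0.6, -1.3]
opening: 0.521
grip_force: 30.0
```

Emit:
drive_tool --targets '[{"jaw": 0, "travel": [0, 0, -0.01], "twist": 0}, {"jaw": 0, "travel": [0, 0, -0.02], "twist": 0}, {"jaw": 0, "travel": [0, 0, -0.035], "twist": 0}, {"jaw": 0, "travel": [0, 0, -0.055], "twist": 0}, {"jaw": 0, "travel": [0, 0, -0.08], "twist": 0}, {"jaw": 0, "travel": [0, 0, -0.1], "twist": 0}, {"jaw": 0, "travel": [0, 0, -0.11], "twist": 0}, {"jaw": 0, "travel": [0, 0, -0.11], "twist": 0}]'

```text
t: 9.08
eef_pos: [461.7, -31.2, 267.7]
tcp_rot: [3.138, 0.001, 1.695]
ft_force: [-0.0, -0.6, -1.0]
opening: 0.521
grip_force: 30.0
```

```bash
python3 - <<'E'
from h import *
w=read_camera("wrist"); s=state(); p=s['eef_pos'];print(p,s['opening'],s['grip_force'],s['ft_force'])
g=w['frame']; q=proj(w,[p+[0,0,60]])[0]; print(q)
m=mask(w,(40,60,30),(90,255,255)); m[:, :240]=0; m[:,330:]=0
for S,ce,l in blobs(m,20): print(S,ce.round(1))
go(560,-140,264,0.85); go(625,-190,264,0.013)
E
```

```text
[461.13531533 -31.06000112 266.15904721] 0.5225675630245954 29.999601244926453 [-0.6527441   0.30205751 -1.34665773]
[275.32776756 279.88910227]
[240 103  62   4 245] [270.9 104.5]
[ 240  189   87   99 6899] [278.3 243.1]
travel [-0.1203  0.0846  0.0022] twist 0.845 j6 -0.33
travel [-0.178   0.1429  0.0022] twist 1.682 j6 -0.33
```

Emit:
drive_tool --targets '[{"jaw": 0, "travel": [-0.12, 0.085, 0], "twist": 0.845}, {"jaw": 0, "travel": [-0.12, 0.085, 0], "twist": 0.845}, {"jaw": 0, "travel": [-0.12, 0.085, 0], "twist": 0.845}, {"jaw": 0, "travel": [-0.12, 0.085, 0], "twist": 0.845}, {"jaw": 0, "travel": [-0.12, 0.085, 0], "twist": 0.845}, {"jaw": 0, "travel": [-0.12, 0.085, 0], "twist": 0.845}, {"jaw": 0, "travel": [-0.12, 0.085, 0], "twist": 0.845}, {"jaw": 0, "travel": [-0.12, 0.085, 0], "twist": 0.845}]'

```text
t: 9.8
eef_pos: [559.8, -139.6, 263.9]
tcp_rot: [-3.139, 0.001, 0.845]
ft_force: [0.5, 0.2, -1.3]
opening: 0.519
grip_force: 30.0
```

```bash
python3 - <<'E'
from h import *
print(state()['eef_pos'],state()['tcp_rot'],state()['grip_force'])
go(625,-191,264,0.013)
E
```

```text
[ 559.78990889 -139.63331965  263.927573  ] [-3.13928080e+00  9.80798636e-04  8.45229484e-01] 30.000897645950317
travel [ 0.0048  0.0829 -0.0001] twist 0.832 j6 0.37
```

Emit:
drive_tool --targets '[{"jaw": 0, "travel": [0.005, 0.083, 0], "twist": 0.832}, {"jaw": 0, "travel": [0.005, 0.083, 0], "twist": 0.832}, {"jaw": 0, "travel": [0.005, 0.083, 0], "twist": 0.832}, {"jaw": 0, "travel": [0.005, 0.083, 0], "twist": 0.832}, {"jaw": 0, "travel": [0.005, 0.083, 0], "twist": 0.832}, {"jaw": 0, "travel": [0.005, 0.083, 0], "twist": 0.832}, {"jaw": 0, "travel": [0.005, 0.083, 0], "twist": 0.832}, {"jaw": 0, "travel": [0.005, 0.083, 0], "twist": 0.832}]'

```text
t: 10.47
eef_pos: [625.5, -190.5, 264.5]
tcp_rot: [-3.141, 0.001, 0.018]
ft_force: [0.3, -0.0, -0.7]
opening: 0.52
grip_force: 30.0
```

Emit:
drive_tool --targets '[{"jaw": 0, "travel": [0, 0, 0], "twist": 0}, {"jaw": 0, "travel": [0, 0, 0], "twist": 0}]'

```text
t: 10.63
eef_pos: [625.7, -190.5, 265.1]
tcp_rot: [-3.141, 0.001, 0.022]
ft_force: [-1.1, 0.6, -1.4]
opening: 0.519
grip_force: 30.0
```

```bash
python3 - <<'E'
from h import *
s=state();p=s['eef_pos'];print(p,s['tcp_rot'],s['grip_force'])
w=read_camera("wrist"); d=read_camera("scene")
m=mask(w,(40,60,30),(90,255,255)); m[:, :230]=0; m[:,340:]=0
for S,ce,l in blobs(m,300):
    print(S,ce.round(1)); rr=np.where(l[:,int(ce[0])])[0]; print(rr.min(),rr.max())
    for r in(rr.min()+4,rr.max()-4): print(r,np.where(l[r])[0][[0,-1]])
for dx in(-10,0,10): print(dx,proj(w,[p+[dx,0,-140],p+[dx,0,60]]).round(1).tolist())
# white face seen by scene? print predicted
print(proj(d,[p+[0,0,-140],p+[0,0,60]]).round())
go(625,-191,160,0.013)
E
```

```text
[ 625.68805722 -190.53767051  265.11403498] [-3.14139157e+00  7.03824506e-04  2.22876438e-02] 29.999746084213257
[ 230  189   97   99 7168] [276.3 244.6]
190 287
194 [253 300]
283 [230 326]
-10 [[274.9, 203.9], [273.5, 302.2]]
0 [[275.1, 195.0], [273.9, 284.3]]
10 [[275.3, 185.9], [274.3, 265.8]]
[[282. 296.]
 [282. 248.]]
travel [-0.0008  0.0004  0.1054] twist 0.008 j6 1.15
```

Emit:
drive_tool --targets '[{"jaw": 0, "travel": [0, 0, 0.03], "twist": 0.008}, {"jaw": 0, "travel": [0, 0, 0.055], "twist": 0.008}, {"jaw": 0, "travel": [0, 0, 0.075], "twist": 0.008}, {"jaw": 0, "travel": [0, 0, 0.092], "twist": 0.008}, {"jaw": 0, "travel": [0, 0, 0.103], "twist": 0.008}, {"jaw": 0, "travel": [0, 0, 0.108], "twist": 0.008}, {"jaw": 0, "travel": [0, 0, 0.108], "twist": 0.008}, {"jaw": 0, "travel": [0, 0, 0.108], "twist": 0.008}]'

```text
t: 11.4
eef_pos: [626.2, -190.8, 158.3]
tcp_rot: [3.141, -0.001, 0.01]
ft_force: [-0.7, -0.7, -1.3]
opening: 0.521
grip_force: 30.0
```

Emit:
drive_tool --targets '[{"jaw": 0, "travel": [0, 0, 0.002], "twist": 0}, {"jaw": 0, "travel": [0, 0, 0.004], "twist": 0}, {"jaw": 0, "travel": [0.006, 0, 0.004], "twist": 0}, {"jaw": 0, "travel": [0.012, 0, 0.004], "twist": 0}, {"jaw": 0, "travel": [0.018, 0, 0.004], "twist": 0}, {"jaw": 0, "travel": [0.021, 0, 0.004], "twist": 0}, {"jaw": 0, "travel": [0.021, 0, 0.004], "twist": 0}]'

```text
t: 11.98
eef_pos: [647.3, -190.4, 153.4]
tcp_rot: [3.142, 0.001, 0.01]
ft_force: [-0.6, -0.3, -1.2]
opening: 0.518
grip_force: 30.0
```

Emit:
drive_tool --targets '[{"jaw": 0, "travel": [0.002, 0, 0], "twist": 0}, {"jaw": 0, "travel": [0.004, 0, 0], "twist": 0}, {"jaw": 0, "travel": [0.005, 0, 0], "twist": 0}, {"jaw": 0, "travel": [0.005, 0, 0], "twist": 0}]'

```text
t: 12.32
eef_pos: [651.7, -190.3, 153.5]
tcp_rot: [-3.141, 0.001, 0.01]
ft_force: [-3.3, 1.0, -0.9]
opening: 0.523
grip_force: 30.0
```

```bash
python3 - <<'E'
from h import *
s=state();p=s['eef_pos'];print(p,s['tcp_rot'],s['grip_force'],s['moment'])
w=read_camera("wrist")
m=mask(w,(40,60,30),(90,255,255)); m[:, :230]=0; m[:,340:]=0
for S,ce,l in blobs(m,300):
    rr=np.where(l[:,int(ce[0])])[0]; print(S,rr.min(),rr.max())
E
```

```text
[ 651.65121112 -190.30127143  153.45374663] [-3.14138297e+00  6.85592671e-04  9.77271713e-03] 29.99903440475464 [ 0.10647103  0.75999686 -0.00270108]
[ 230  230   97   58 4735] 230 287
```

Emit:
drive_tool --targets '[{"jaw": 0, "travel": [0.002, 0, 0], "twist": 0}, {"jaw": 0, "travel": [0.003, 0, 0], "twist": 0}, {"jaw": 0, "travel": [0.004, 0, 0], "twist": 0}, {"jaw": 0, "travel": [0.004, 0, 0], "twist": 0}]'

```text
t: 12.7
eef_pos: [655.8, -190.3, 153.4]
tcp_rot: [-3.142, 0.0, 0.01]
ft_force: [-3.1, 1.6, -3.2]
opening: 0.521
grip_force: 30.0
```

```bash
python3 - <<'E'
from h import *
s=state();p=s['eef_pos'];print(p,s['ft_force'],s['moment'])
w=read_camera("wrist")
m=mask(w,(40,60,30),(90,255,255)); m[:, :230]=0; m[:,340:]=0
for S,ce,l in blobs(m,300):
    rr=np.where(l[:,int(ce[0])])[0]; print(S,rr.min(),rr.max())
E
```

```text
[ 655.84375713 -190.31176517  153.4366825 ] [-3.12335129  1.55098268 -3.24324877] [ 0.18548325  0.92315086 -0.00847642]
[ 230  235   97   53 4337] 235 287
```

Emit:
drive_tool --targets '[{"jaw": 0, "travel": [0.002, 0, 0.001], "twist": 0}, {"jaw": 0, "travel": [0.003, 0, 0.003], "twist": 0}, {"jaw": 0, "travel": [0.004, 0, 0.005], "twist": 0}, {"jaw": 0, "travel": [0.004, 0, 0.007], "twist": 0}, {"jaw": 0, "travel": [0.004, 0, 0.007], "twist": 0}]'

```text
t: 13.17
eef_pos: [659.8, -190.4, 146.2]
tcp_rot: [3.141, 0.0, 0.01]
ft_force: [-2.9, -0.5, -0.7]
opening: 0.523
grip_force: 30.0
```

Emit:
drive_tool --targets '[{"jaw": 0, "travel": [0, 0, 0.001], "twist": 0}, {"jaw": 0, "travel": [0, 0, 0.002], "twist": 0}, {"jaw": 0, "travel": [0, 0, 0.003], "twist": 0}, {"jaw": 0, "travel": [0, 0, 0.003], "twist": 0}]'

```text
t: 13.5
eef_pos: [660.2, -190.4, 145.3]
tcp_rot: [3.141, -0.002, 0.01]
ft_force: [-6.8, 1.0, 11.7]
opening: 0.524
grip_force: 30.0
```

```bash
python3 - <<'E'
from h import *
s=state();p=s['eef_pos'];print(p,s['ft_force'],s['moment'])
c=read_camera('top'); d=read_camera('scene')
P=proj(c,[[602,-190,6],[655,-190,180],[600,-120,20]]);print(P.round(),proj(d,[[602,-190,6],[668,-190,190]]).round())
cv2.imwrite('pics/p1.png',np.hstack([cv2.resize(c['frame'][110:170,300:380],(440,330),interpolation=2),cv2.resize(d['frame'][230:330,230:330],(330,330),interpolation=2)])[:,:,::-1])
E
```

```text
[ 660.17271484 -190.44229495  145.28858356] [-6.80623557  1.04926705 11.74991197] [0.22276927 1.3637945  0.01694937]
[[343. 149.]
 [351. 114.]
 [320. 148.]] [[274. 314.]
 [298. 293.]]
```

View pics/p1.png

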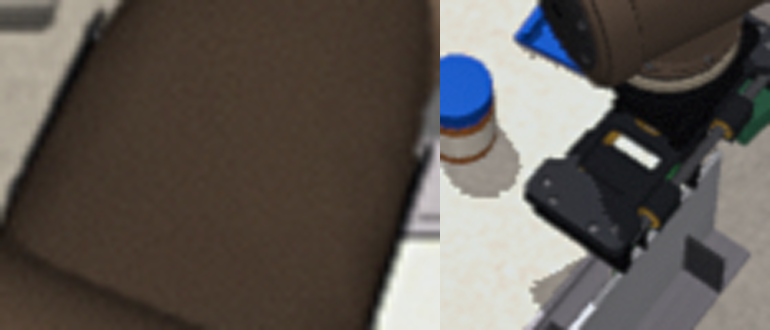

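The top view is blocked by the arm. The scene crop shows the gripper over the stand with the plate's green face against the panel. The foot touches the tray floor (11.7 N), so I'll ease up and carry on tilting.

Emit:
drive_tool --targets '[{"jaw": 0, "travel": [0, 0, -0.003], "twist": 0}, {"jaw": 0, "travel": [0.002, 0, -0.003], "twist": 0}, {"jaw": 0, "travel": [0.003, 0, -0.001], "twist": 0}, {"jaw": 0, "travel": [0.004, 0, 0.001], "twist": 0}, {"jaw": 0, "travel": [0.004, 0, 0.001], "twist": 0}]'

```text
t: 14.02
eef_pos: [664.6, -190.4, 143.6]
tcp_rot: [3.141, -0.002, 0.01]
ft_force: [-3.8, 0.1, 9.7]
opening: 0.522
grip_force: 30.0
```

Emit:
drive_tool --targets '[{"jaw": 0, "travel": [0.001, 0, 0.001], "twist": 0}, {"jaw": 0, "travel": [0.002, 0, 0.002], "twist": 0}, {"jaw": 0, "travel": [0.002, 0, 0.002], "twist": 0}]'

```text
t: 14.27
eef_pos: [666.9, -190.6, 142.5]
tcp_rot: [3.14, -0.003, 0.01]
ft_force: [-4.4, 0.9, 15.0]
opening: 0.522
grip_force: 30.0
```

Emit:
drive_tool --targets '[{"jaw": 0, "travel": [0.0015, 0, 0.0], "twist": 0}, {"jaw": 0, "travel": [0.003, 0, 0.001], "twist": 0}, {"jaw": 0, "travel": [0.004, 0, 0.0015], "twist": 0}, {"jaw": 0, "travel": [0.004, 0, 0.0015], "twist": 0}]'

```text
t: 14.6
eef_pos: [670.7, -190.5, 140.1]
tcp_rot: [3.141, -0.002, 0.01]
ft_force: [-3.7, -0.5, 8.4]
opening: 0.523
grip_force: 30.0
```

Emit:
drive_tool --targets '[{"jaw": 0, "travel": [0.0015, 0, 0.0], "twist": 0}, {"jaw": 0, "travel": [0.003, 0, 0.001], "twist": 0}, {"jaw": 0, "travel": [0.004, 0, 0.002], "twist": 0}, {"jaw": 0, "travel": [0.004, 0, 0.002], "twist": 0}]'

```text
t: 14.93
eef_pos: [674.4, -190.3, 137.2]
tcp_rot: [3.141, -0.001, 0.01]
ft_force: [-2.8, 0.1, 6.0]
opening: 0.521
grip_force: 30.0
```

```bash
python3 - <<'E'
from h import *
s=state();p=s['eef_pos'];print(p,s['ft_force'],s['moment'])
w=read_camera("wrist"); g=w['frame']; q=proj(w,[[649.5,-190,121]])[0]; print(q)
for col in(270,280): print([tuple(g[r,col].tolist()) for r in range(222,300,3)])
E
```

```text
[ 674.41368497 -190.26364787  137.1770105 ] [-2.75829792  0.06214942  6.02957206] [-0.02057683  0.69509668 -0.01256528]
[273.89929057 264.81551762]
[(106, 106, 105), (106, 106, 105), (106, 106, 106), (106, 107, 106), (107, 107, 106), (106, 107, 106), (103, 104, 103), (106, 106, 105), (103, 104, 103), (106, 106, 106), (104, 105, 104), (102, 103, 102), (104, 105, 104), (153, 154, 153), (154, 154, 153), (40, 59, 43), (44, 62, 48), (43, 61, 46), (45, 62, 47), (46, 63, 48), (45, 62, 49), (88, 139, 98), (88, 138, 98), (182, 175, 167), (179, 173, 164), (206, 209, 204)]
[(106, 106, 105), (106, 106, 104), (106, 107, 107), (106, 107, 106), (107, 107, 106), (105, 107, 106), (105, 106, 104), (105, 106, 105), (104, 104, 104), (106, 107, 106), (105, 105, 104), (103, 104, 103), (105, 106, 105), (153, 153, 153), (153, 154, 153), (42, 60, 46), (41, 59, 44), (45, 61, 48), (45, 62, 47), (45, 63, 48), (45, 62, 48), (89, 139, 99), (88, 138, 99), (183, 175, 167), (179, 173, 164), (206, 209, 203)]
```

```bash
python3 - <<'E'
from h import *
w=read_camera("wrist"); g=w['frame'][:,275].astype(int)
print([(r,tuple(g[r])) for r in range(280,299)])
for th in (10,14,16,18,20,21,22,24):
    t=np.radians(th); s=200-(115-5*np.sin(t)*0)/np.cos(t)
    B=np.array([648.7+s*np.sin(t),-190,121+s*np.cos(t)]); F=B+[-5*np.cos(t),0,5*np.sin(t)]
    print(th,proj(w,[B,F])[:,1].round(1), "foot back x",(648.7-115*np.tan(t)).round(1))
E
```

```text
[(280, (np.int64(44), np.int64(62), np.int64(46))), (281, (np.int64(44), np.int64(61), np.int64(46))), (282, (np.int64(45), np.int64(62), np.int64(47))), (283, (np.int64(44), np.int64(61), np.int64(46))), (284, (np.int64(40), np.int64(55), np.int64(42))), (285, (np.int64(89), np.int64(139), np.int64(99))), (286, (np.int64(90), np.int64(140), np.int64(99))), (287, (np.int64(89), np.int64(138), np.int64(99))), (288, (np.int64(89), np.int64(138), np.int64(99))), (289, (np.int64(87), np.int64(138), np.int64(97))), (290, (np.int64(81), np.int64(135), np.int64(93))), (291, (np.int64(182), np.int64(174), np.int64(167))), (292, (np.int64(183), np.int64(176), np.int64(169))), (293, (np.int64(180), np.int64(174), np.int64(166))), (294, (np.int64(178), np.int64(172), np.int64(164))), (295, (np.int64(205), np.int64(209), np.int64(201))), (296, (np.int64(207), np.int64(210), np.int64(201))), (297, (np.int64(206), np.int64(209), np.int64(201))), (298, (np.int64(207), np.int64(209), np.int64(203)))]
10 [310.6 320.5] foot back x 628.4
14 [297.9 308. ] foot back x 620.0
16 [291.6 301.7] foot back x 615.7
18 [285.5 295.6] foot back x 611.3
20 [279.5 289.6] foot back x 606.8
21 [276.6 286.6] foot back x 604.6
22 [273.8 283.8] foot back x 602.2
24 [268.4 278.3] foot back x 597.5
```

Emit:
drive_tool --targets '[{"jaw": 0, "travel": [0.001, 0, 0.001], "twist": 0}, {"jaw": 0, "travel": [0.002, 0, 0.002], "twist": 0}, {"jaw": 0, "travel": [0.003, 0, 0.003], "twist": 0}, {"jaw": 0, "travel": [0.003, 0, 0.003], "twist": 0}, {"jaw": 0, "travel": [0.003, 0, 0.003], "twist": 0}]'

```text
t: 15.45
eef_pos: [677.3, -190.2, 134.0]
tcp_rot: [3.141, -0.001, 0.01]
ft_force: [-1.2, -0.8, 3.2]
opening: 0.522
grip_force: 30.0
```

```bash
cat > lean.py <<'E'
from h import *
w=read_camera("wrist"); s=state(); y=s['eef_pos'][1]; ex=float(__import__('sys').argv[1])
col=int(round(proj(w,[[665,y,190]])[0][0])); g=w['frame'][:,col].astype(int)
print(s['eef_pos'],s['ft_force'])
gr=g[:,1]; bk=[r for r in range(245,320) if gr[r+1]-gr[r]>35 and g[r+1,1]-g[r+1,0]>25]
print("top back edge rows",bk, "gray",gr[255:300].tolist())
for th in (12,14,16,18,19,20,21,22,23):
    t=np.radians(th); l=200-115/np.cos(t); B=np.array([ex+l*np.sin(t),y,121+l*np.cos(t)])
    print(th,proj(w,[B])[0,1].round(1),end="; ")
E
python3 lean.py 648.7
```

```text
[ 677.30088408 -190.21880397  134.04811251] [-1.44558158 -0.50132051  4.04264597]
top back edge rows [284] gray [108, 104, 105, 105, 104, 104, 105, 103, 103, 102, 139, 153, 153, 151, 152, 154, 80, 58, 59, 61, 60, 61, 59, 58, 60, 62, 61, 61, 60, 57, 119, 138, 138, 138, 138, 134, 167, 176, 176, 174, 198, 209, 209, 209, 215]
12 313.3; 14 306.8; 16 300.3; 18 294.0; 19 290.9; 20 287.9; 21 284.9; 22 282.0; 23 279.2;
```

Emit:
drive_tool --targets '[{"jaw": 0.6, "travel": [0, 0, 0], "twist": 0}, {"jaw": 0.65, "travel": [0, 0, 0], "twist": 0}, {"jaw": 0.7, "travel": [0, 0, 0], "twist": 0}, {"jaw": 0.7, "travel": [0, 0, 0], "twist": 0}, {"jaw": 0.7, "travel": [0, 0, -0.01], "twist": 0}, {"jaw": 0.7, "travel": [0, 0, -0.03], "twist": 0}, {"jaw": 0.7, "travel": [0, 0, -0.06], "twist": 0}, {"jaw": 0.7, "travel": [0, 0, -0.1], "twist": 0}]'

```text
t: 16.17
eef_pos: [675.9, -189.8, 233.6]
tcp_rot: [-3.14, 0.004, 0.01]
ft_force: [0.8, 0.1, -0.1]
opening: 0.701
grip_force: 0.0
```

```bash
python3 lean.py 648.7; python3 - <<'E'
from h import *
go(560,-90,320,0.85)
w=read_camera("wrist");y=-190;t=np.radians(21);l=200-115/np.cos(t);g=w['frame']
q=proj(w,[[648.7+l*np.sin(t),-165,121+l*np.cos(t)],[648.7+l*np.sin(t),-215,121+l*np.cos(t)]]);print(q.round(1))
m=mask(w,(40,60,30),(90,255,255)); m[:150]=0
for S,ce,L in blobs(m,100): print(S,ce.round(1))
E
```

```text
[ 678.68871815 -190.797715    244.30762917] [-1.32060854 -0.38226799  7.47588207]
top back edge rows [] gray [192, 191, 190, 190, 190, 190, 191, 190, 190, 191, 191, 190, 190, 190, 191, 191, 190, 191, 189, 189, 191, 191, 190, 191, 191, 191, 190, 189, 190, 191, 190, 190, 191, 190, 190, 191, 190, 191, 190, 188, 187, 188, 189, 191, 196]
12 238.4; 14 234.6; 16 230.8; 18 227.2; 19 225.5; 20 223.8; 21 222.1; 22 220.5; 23 219.0; travel [-0.1177 -0.102  -0.0757] twist -0.84 j6 1.19
[[243.3 221.9]
 [303.8 222.4]]
[ 66 150  77  14 934] [102.6 155.7]
[ 121  211   38   51 1663] [138.9 235.9]
[246 223  60   3 180] [275.5 224. ]
```

Emit:
drive_tool --targets '[{"jaw": 1, "travel": [0, 0, -0.035], "twist": 0}, {"jaw": 1, "travel": [-0.118, -0.1, -0.07], "twist": -0.84}, {"jaw": 1, "travel": [-0.118, -0.1, -0.07], "twist": -0.84}, {"jaw": 1, "travel": [-0.118, -0.1, -0.07], "twist": -0.84}, {"jaw": 1, "travel": [-0.118, -0.1, -0.07], "twist": -0.84}, {"jaw": 1, "travel": [-0.118, -0.1, -0.07], "twist": -0.84}, {"jaw": 1, "travel": [-0.118, -0.1, -0.07], "twist": -0.84}, {"jaw": 1, "travel": [-0.118, -0.1, -0.07], "twist": -0.84}]'

```text
t: 16.93
eef_pos: [557.6, -90.8, 305.4]
tcp_rot: [3.14, -0.001, 0.857]
ft_force: [0.0, -0.3, -0.4]
opening: 1.001
grip_force: 0.0
```

```bash
python3 -c "
from h import *
print(state()['eef_pos'],state()['tcp_rot']);go(448,53,300,1.695)"
```

```text
[557.5507685  -90.81037595 305.37310191] [ 3.13976130e+00 -7.82145717e-04  8.57100104e-01]
travel [ 0.037  -0.177   0.0054] twist -0.838 j6 0.44
```

Emit:
drive_tool --targets '[{"jaw": 1, "travel": [0.037, -0.177, 0.005], "twist": -0.838}, {"jaw": 1, "travel": [0.037, -0.177, 0.005], "twist": -0.838}, {"jaw": 1, "travel": [0.037, -0.177, 0.005], "twist": -0.838}, {"jaw": 1, "travel": [0.037, -0.177, 0.005], "twist": -0.838}, {"jaw": 1, "travel": [0.037, -0.177, 0.005], "twist": -0.838}, {"jaw": 1, "travel": [0.037, -0.177, 0.005], "twist": -0.838}, {"jaw": 1, "travel": [0.037, -0.177, 0.005], "twist": -0.838}, {"jaw": 1, "travel": [0.037, -0.177, 0.005], "twist": -0.838}]'

```text
t: 17.6
eef_pos: [449.1, 53.7, 299.8]
tcp_rot: [3.14, 0.0, 1.693]
ft_force: [0.2, -0.5, 0.5]
opening: 1.001
grip_force: 0.0
```

Emit:
drive_tool --targets '[{"jaw": 1, "travel": [0, 0, 0], "twist": 0}, {"jaw": 1, "travel": [0, 0, 0], "twist": 0}]'

```text
t: 17.77
eef_pos: [449.4, 53.2, 299.3]
tcp_rot: [3.141, 0.0, 1.684]
ft_force: [-0.2, -0.2, 0.0]
opening: 0.996
grip_force: 0.0
```

```bash
python3 - <<'E'
from h import *
c=read_camera('wrist');s=state();print(s['eef_pos'])
m=mask(c,(40,40,30),(90,255,255));m[:,:230]=0;m[:,330:]=0;m[260:]=0
for S,ce,L in blobs(m,40): print(S,ce.round(1),ray(c,[ [S[0]+S[2]/2-.5, S[1]+S[3]-1]],210).round(1))
g=c['frame'][:,281].astype(int); q=proj(c,[[448,53,210]])[0];print(q,[tuple(map(int,g[r])) for r in range(int(q[1])-10,int(q[1])+10)])
go(448,53,150,1.695)
E
```

```text
[449.40665566  53.15514623 299.18348103]
[ 246  170   54   35 1376] [272.7 189.6] [[446.   54.1 210. ]]
[274.49860546 205.37845084] [(48, 68, 52), (49, 69, 52), (49, 70, 52), (47, 67, 50), (49, 69, 51), (45, 64, 49), (63, 103, 70), (69, 114, 77), (64, 111, 72), (129, 151, 136), (189, 191, 194), (126, 134, 147), (44, 54, 79), (29, 40, 68), (36, 55, 98), (40, 61, 110), (38, 58, 105), (38, 61, 108), (39, 60, 108), (39, 60, 108)]
travel [ 0.     -0.0014  0.1492] twist -0.01 j6 -0.14
```

Emit:
drive_tool --targets '[{"jaw": 1, "travel": [0.0005, -0.002, 0.04], "twist": -0.01}, {"jaw": 1, "travel": [0.0005, -0.002, 0.075], "twist": -0.01}, {"jaw": 1, "travel": [0.0005, -0.002, 0.105], "twist": -0.01}, {"jaw": 1, "travel": [0.0005, -0.002, 0.13], "twist": -0.01}, {"jaw": 1, "travel": [0.0005, -0.002, 0.145], "twist": -0.01}, {"jaw": 1, "travel": [0.0005, -0.002, 0.149], "twist": -0.01}, {"jaw": 0.7, "travel": [0.0005, -0.002, 0.149], "twist": -0.01}, {"jaw": 0.6, "travel": [0.0005, -0.002, 0.149], "twist": -0.01}]'

```text
t: 18.48
eef_pos: [447.8, 53.5, 150.8]
tcp_rot: [3.141, 0.0, 1.697]
ft_force: [-0.1, 0.2, -0.0]
opening: 0.912
grip_force: 0.0
```

Emit:
drive_tool --targets '[{"jaw": 0, "travel": [0, 0, 0], "twist": 0}, {"jaw": 0, "travel": [0, 0, 0], "twist": 0}, {"jaw": 0, "travel": [0, 0, 0], "twist": 0}, {"jaw": 0, "travel": [0, 0, 0], "twist": 0}, {"jaw": 0, "travel": [0, 0, 0], "twist": 0}, {"jaw": 0, "travel": [0, 0, 0], "twist": 0}, {"jaw": 0, "travel": [0, 0, 0], "twist": 0}, {"jaw": 0, "travel": [0, 0, 0], "twist": 0}]'

```text
t: 19.15
eef_pos: [447.4, 53.6, 150.3]
tcp_rot: [3.141, 0.0, 1.698]
ft_force: [-0.5, 0.3, 2.3]
opening: 0.52
grip_force: 30.0
```

Emit:
drive_tool --targets '[{"jaw": 0, "travel": [0, 0, 0], "twist": 0}, {"jaw": 0, "travel": [0, 0, -0.004], "twist": 0}, {"jaw": 0, "travel": [0, 0, -0.01], "twist": 0}, {"jaw": 0, "travel": [0, 0, -0.025], "twist": 0}, {"jaw": 0, "travel": [0, 0, -0.045], "twist": 0}, {"jaw": 0, "travel": [0, 0, -0.07], "twist": 0}, {"jaw": 0, "travel": [0, 0, -0.1], "twist": 0}, {"jaw": 0, "travel": [0, 0, -0.13], "twist": 0}]'

```text
t: 19.82
eef_pos: [446.7, 53.6, 281.7]
tcp_rot: [-3.141, 0.0, 1.698]
ft_force: [0.5, -0.1, -0.5]
opening: 0.519
grip_force: 30.0
```

```bash
python3 -c "
from h import *
print(state()['eef_pos'],state()['ft_force']);go(540,-130,285,0.85)"
```

```text
[446.7344871   53.59520182 281.71663363] [ 0.49861746 -0.10933095 -0.45752809]
travel [-0.1939  0.0693 -0.0033] twist 0.848 j6 -0.15
```

Emit:
drive_tool --targets '[{"jaw": 0, "travel": [-0.194, 0.069, -0.005], "twist": 0.848}, {"jaw": 0, "travel": [-0.194, 0.069, -0.005], "twist": 0.848}, {"jaw": 0, "travel": [-0.194, 0.069, -0.005], "twist": 0.848}, {"jaw": 0, "travel": [-0.194, 0.069, -0.005], "twist": 0.848}, {"jaw": 0, "travel": [-0.194, 0.069, -0.005], "twist": 0.848}, {"jaw": 0, "travel": [-0.194, 0.069, -0.005], "twist": 0.848}, {"jaw": 0, "travel": [-0.194, 0.069, -0.005], "twist": 0.848}, {"jaw": 0, "travel": [-0.194, 0.069, -0.005], "twist": 0.848}]'

```text
t: 20.48
eef_pos: [540.2, -130.7, 285.0]
tcp_rot: [-3.141, 0.0, 0.844]
ft_force: [0.0, 0.2, -1.6]
opening: 0.521
grip_force: 30.0
```

```bash
python3 -c "
from h import *
print(state()['eef_pos'],state()['tcp_rot'],state()['ft_force']);go(555,-291,285,0.01)"
```

```text
[ 540.18362734 -130.72946394  285.03408815] [-3.14085097e+00  3.06241670e-04  8.44206728e-01] [ 0.00632157  0.20040305 -1.56126806]
travel [-0.11    0.1175  0.    ] twist 0.834 j6 0.37
```

Then +x by 70 mm and down by 128 mm.

Emit:
drive_tool --targets '[{"jaw": 0, "travel": [-0.11, 0.1175, 0], "twist": 0.834}, {"jaw": 0, "travel": [-0.11, 0.1175, 0], "twist": 0.834}, {"jaw": 0, "travel": [-0.11, 0.1175, 0], "twist": 0.834}, {"jaw": 0, "travel": [-0.11, 0.1175, 0], "twist": 0.834}, {"jaw": 0, "travel": [-0.11, 0.1175, 0], "twist": 0.834}, {"jaw": 0, "travel": [-0.11, 0.1175, 0], "twist": 0.834}, {"jaw": 0, "travel": [-0.11, 0.1175, 0], "twist": 0.834}, {"jaw": 0, "travel": [-0.11, 0.1175, 0], "twist": 0.834}]'

```text
t: 21.15
eef_pos: [555.8, -290.1, 285.4]
tcp_rot: [-3.142, 0.0, 0.016]
ft_force: [0.3, -1.2, -1.3]
opening: 0.522
grip_force: 30.0
```

Emit:
drive_tool --targets '[{"jaw": 0, "travel": [0.035, 0, 0], "twist": 0}, {"jaw": 0, "travel": [0.07, 0, 0], "twist": 0}, {"jaw": 0, "travel": [0.07, 0, 0], "twist": 0}, {"jaw": 0, "travel": [0.07, 0, 0.03], "twist": 0}, {"jaw": 0, "travel": [0.07, 0, 0.06], "twist": 0}, {"jaw": 0, "travel": [0.07, 0, 0.085], "twist": 0}, {"jaw": 0, "travel": [0.07, 0, 0.085], "twist": 0}, {"jaw": 0, "travel": [0.07, 0, 0.085], "twist": 0}]'

```text
t: 21.82
eef_pos: [625.7, -288.7, 200.0]
tcp_rot: [-3.141, 0.002, 0.02]
ft_force: [0.1, -0.3, -0.1]
opening: 0.519
grip_force: 30.0
```

```bash
python3 - <<'E'
from h import *
s=state();p=s['eef_pos'];print(p,s['tcp_rot'],s['grip_force'])
w=read_camera("wrist")
m=mask(w,(40,60,30),(90,255,255)); m[:, :230]=0; m[:,340:]=0
for S,ce,l in blobs(m,300): rr=np.where(l[:,276])[0]; print(S,rr.min(),rr.max())
for dx in(-10,0,10): print(dx,proj(w,[p+[dx,0,-140],p+[dx,0,60]]).round(1)[:,1].tolist())
go(626,-291,154,0.01)
E
```

```text
[ 625.67879483 -288.67807154  200.02990239] [-3.14071879e+00  1.58306257e-03  1.97128813e-02] 29.99253898859024
[ 230  190   97   90 6604] 190 279
-10 [203.8, 302.3]
0 [194.9, 284.5]
10 [185.8, 266.0]
travel [-0.0004  0.0018  0.0476] twist 0.009 j6 1.02
```

Emit:
drive_tool --targets '[{"jaw": 0, "travel": [0, 0.002, 0.02], "twist": 0.008}, {"jaw": 0, "travel": [0, 0.002, 0.035], "twist": 0.008}, {"jaw": 0, "travel": [0, 0.002, 0.046], "twist": 0.008}, {"jaw": 0, "travel": [0.01, 0.002, 0.046], "twist": 0.008}, {"jaw": 0, "travel": [0.02, 0.002, 0.046], "twist": 0.008}, {"jaw": 0, "travel": [0.024, 0.002, 0.046], "twist": 0.008}, {"jaw": 0, "travel": [0.027, 0.002, 0.046], "twist": 0.008}, {"jaw": 0, "travel": [0.03, 0.002, 0.046], "twist": 0.008}]'

```text
t: 22.53
eef_pos: [656.0, -290.8, 155.2]
tcp_rot: [3.141, -0.0, 0.008]
ft_force: [-3.5, 0.7, 1.3]
opening: 0.522
grip_force: 30.0
```

Emit:
drive_tool --targets '[{"jaw": 0, "travel": [0.002, 0, 0.001], "twist": 0}, {"jaw": 0, "travel": [0.004, 0, 0.003], "twist": 0}, {"jaw": 0, "travel": [0.006, 0, 0.005], "twist": 0}, {"jaw": 0, "travel": [0.008, 0, 0.007], "twist": 0}, {"jaw": 0, "travel": [0.009, 0, 0.009], "twist": 0}, {"jaw": 0, "travel": [0.009, 0, 0.009], "twist": 0}]'

```text
t: 23.03
eef_pos: [664.9, -290.7, 144.5]
tcp_rot: [-3.142, 0.001, 0.008]
ft_force: [-3.0, -1.1, 0.0]
opening: 0.523
grip_force: 30.0
```

Emit:
drive_tool --targets '[{"jaw": 0, "travel": [0.0015, 0, 0.0005], "twist": 0}, {"jaw": 0, "travel": [0.003, 0, 0.0015], "twist": 0}, {"jaw": 0, "travel": [0.0045, 0, 0.0025], "twist": 0}, {"jaw": 0, "travel": [0.006, 0, 0.0035], "twist": 0}, {"jaw": 0, "travel": [0.006, 0, 0.0035], "twist": 0}]'

```text
t: 23.45
eef_pos: [671.3, -290.6, 141.5]
tcp_rot: [3.141, -0.0, 0.008]
ft_force: [-3.6, -0.6, 3.1]
opening: 0.525
grip_force: 30.0
```

```bash
python3 lean.py 649.7
```

```text
[ 671.14287912 -290.61709072  141.55605755] [-3.28920011  0.26073431  2.08885444]
top back edge rows [275] gray [146, 144, 147, 78, 57, 59, 60, 60, 59, 59, 58, 59, 60, 60, 60, 58, 60, 60, 62, 59, 72, 131, 133, 133, 131, 131, 129, 167, 168, 167, 165, 200, 201, 199, 198, 198, 198, 199, 200, 201, 201, 201, 201, 203, 207]
12 292.3; 14 286.1; 16 280.0; 18 274.1; 19 271.2; 20 268.3; 21 265.6; 22 262.9; 23 260.3;
```

Emit:
drive_tool --targets '[{"jaw": 0, "travel": [0.001, 0, 0.001], "twist": 0}, {"jaw": 0, "travel": [0.002, 0, 0.002], "twist": 0}, {"jaw": 0, "travel": [0.003, 0, 0.003], "twist": 0}, {"jaw": 0, "travel": [0.0035, 0, 0.004], "twist": 0}, {"jaw": 0, "travel": [0.0035, 0, 0.004], "twist": 0}, {"jaw": 0, "travel": [0.0035, 0, 0.004], "twist": 0}]'

```text
t: 24.0
eef_pos: [674.4, -290.6, 137.4]
tcp_rot: [3.142, 0.0, 0.008]
ft_force: [-3.1, 0.0, 1.8]
opening: 0.52
grip_force: 30.0
```

```bash
python3 lean.py 649.7; python3 -c "
from h import *
w=read_camera('wrist');print(proj(w,[[649.7,-290,121]]))"
```

```text
[ 674.40121794 -290.55290568  137.41930569] [-3.26076527 -0.14573017  0.20798377]
top back edge rows [275] gray [100, 100, 98, 111, 145, 147, 146, 143, 147, 87, 56, 57, 56, 58, 59, 59, 60, 59, 59, 59, 55, 113, 133, 132, 131, 131, 129, 159, 169, 168, 166, 184, 201, 201, 200, 201, 199, 199, 199, 199, 198, 198, 199, 202, 207]
12 302.4; 14 296.1; 16 289.8; 18 283.6; 19 280.6; 20 277.7; 21 274.8; 22 272.0; 23 269.3; [[273.60646292 264.36095779]]
```

Emit:
drive_tool --targets '[{"jaw": 0, "travel": [0, 0, 0.001], "twist": 0}, {"jaw": 0, "travel": [0, 0, 0.0015], "twist": 0}, {"jaw": 0, "travel": [0, 0, 0.0015], "twist": 0}]'

```text
t: 24.35
eef_pos: [674.4, -290.6, 136.1]
tcp_rot: [3.142, 0.0, 0.008]
ft_force: [-4.9, 0.4, 1.9]
opening: 0.523
grip_force: 30.0
```

Emit:
drive_tool --targets '[{"jaw": 0, "travel": [0.0003, 0, 0.001], "twist": 0}, {"jaw": 0, "travel": [0.0005, 0, 0.0015], "twist": 0}, {"jaw": 0, "travel": [0.0005, 0, 0.0015], "twist": 0}]'

```text
t: 24.6
eef_pos: [675.0, -290.6, 134.6]
tcp_rot: [3.141, 0.0, 0.008]
ft_force: [-3.5, 0.5, 2.8]
opening: 0.525
grip_force: 30.0
```

```bash
python3 lean.py 649.7
```

```text
[ 674.95040661 -290.56329819  134.58154538] [-3.50938948  1.07365974  3.08879596]
top back edge rows [275] gray [99, 97, 99, 100, 99, 99, 147, 149, 146, 145, 144, 109, 62, 56, 58, 59, 58, 58, 59, 58, 55, 112, 131, 132, 130, 130, 129, 149, 168, 169, 167, 184, 201, 201, 200, 201, 200, 201, 199, 200, 199, 199, 199, 201, 206]
12 306.5; 14 300.1; 16 293.6; 18 287.4; 19 284.3; 20 281.3; 21 278.3; 22 275.5; 23 272.7;
```

Emit:
drive_tool --targets '[{"jaw": 0.6, "travel": [0, 0, 0], "twist": 0}, {"jaw": 0.65, "travel": [0, 0, 0], "twist": 0}, {"jaw": 0.7, "travel": [0, 0, 0], "twist": 0}, {"jaw": 0.7, "travel": [0, 0, 0], "twist": 0}, {"jaw": 0.7, "travel": [0, 0, 0], "twist": 0}]'

```text
t: 25.07
eef_pos: [675.1, -290.5, 134.6]
tcp_rot: [3.142, -0.0, 0.008]
ft_force: [-0.1, -0.6, -0.0]
opening: 0.698
grip_force: 0.0
```

```bash
python3 lean.py 649.7
```

```text
[ 675.09019845 -290.56394842  134.55703702] [-0.10858365 -0.10075237 -0.37082238]
top back edge rows [277] gray [96, 94, 95, 100, 96, 92, 139, 145, 143, 141, 140, 134, 68, 57, 57, 58, 59, 59, 59, 59, 59, 56, 69, 129, 129, 128, 128, 127, 135, 165, 166, 164, 171, 197, 197, 196, 197, 197, 196, 196, 195, 195, 195, 196, 202]
12 306.9; 14 300.4; 16 294.0; 18 287.7; 19 284.6; 20 281.6; 21 278.7; 22 275.8; 23 273.0;
```

Emit:
drive_tool --targets '[{"jaw": 0.7, "travel": [0, 0, -0.01], "twist": 0}, {"jaw": 0.7, "travel": [0, 0, -0.035], "twist": 0}, {"jaw": 0.7, "travel": [0, 0, -0.075], "twist": 0}, {"jaw": 0.7, "travel": [0, 0, -0.115], "twist": 0}, {"jaw": 0.7, "travel": [0, 0, -0.155], "twist": 0}, {"jaw": 0.7, "travel": [0, 0, -0.19], "twist": 0}, {"jaw": 0.7, "travel": [0, 0, -0.19], "twist": 0}, {"jaw": 0.7, "travel": [0, 0, -0.19], "twist": 0}]'

```text
t: 25.78
eef_pos: [675.3, -290.7, 327.8]
tcp_rot: [3.139, -0.004, 0.008]
ft_force: [0.8, -0.2, -1.1]
opening: 0.698
grip_force: 0.0
```

```bash
python3 - <<'E'
from h import *
w=read_camera('wrist');print(state()['eef_pos'])
m=mask(w,(40,60,30),(90,255,255))
t=np.radians(21);l=200-115/np.cos(t)
for y,ex in((-190,648.7),(-290,649.7)): print(proj(w,[[ex+l*np.sin(t),y+25,121+l*np.cos(t)],[ex+l*np.sin(t),y-25,121+l*np.cos(t)]]).round(1).tolist())
for S,ce,L in blobs(m,80):
    if S[1]>150 : pts=np.argwhere(L)[:,::-1].astype(np.float32); print(S,ce.round(1),cv2.minAreaRect(pts)[2])
d=read_camera('top')
for s,ce,l in blobs(mask(d,(100,130,50),(125,255,255)),250): print(s,ray(d,ce,68)[0].round(0)[:2])
d=read_camera('scene')
for s,ce,l in blobs(mask(d,(100,130,50),(125,255,255)),230): print("sc",s,ray(d,ce,66)[0].round(0)[:2])
E
```

```text
[ 674.81896337 -290.47049134  325.28672871]
[[157.2, 195.0], [204.0, 195.3]]
[[250.8, 194.7], [297.5, 195.0]]
[  83  195   34   43 1273] [ 98.9 216. ] 1.9749338626861572
[253 195  47   3 117] [273.8 195.8] 90.0
[159 196  55   7 102] [184.6 196.7] 5.29008150100708
[297 350  29  13 277] [311.4 357.3] 90.0
[ 450   96  101  107 6354] [ 602. -631.]
[  33  120   83   43 3176] [595. 597.]
[391 198  17  20 257] [ 420. -343.]
[187 216  21  20 310] [355. 229.]
sc [ 395   94   67   69 2542] [609. 570.]
sc [223 247  23  22 339] [ 442. -151.]
sc [173 255  22  22 402] [ 361. -248.]
sc [164 293  24  25 471] [ 423. -338.]
sc [  75  372  103   48 2562] [ 497. -565.]
```

```bash
python3 -c "
from h import *
go(600,-50,345,0.76)"
```

```text
travel [-0.0727 -0.241  -0.0218] twist -0.752 j6 1.07
```

Emit:
drive_tool --targets '[{"jaw": 1, "travel": [-0.073, -0.241, -0.02], "twist": -0.752}, {"jaw": 1, "travel": [-0.073, -0.241, -0.02], "twist": -0.752}, {"jaw": 1, "travel": [-0.073, -0.241, -0.02], "twist": -0.752}, {"jaw": 1, "travel": [-0.073, -0.241, -0.02], "twist": -0.752}, {"jaw": 1, "travel": [-0.073, -0.241, -0.02], "twist": -0.752}, {"jaw": 1, "travel": [-0.073, -0.241, -0.02], "twist": -0.752}, {"jaw": 1, "travel": [-0.073, -0.241, -0.02], "twist": -0.752}, {"jaw": 1, "travel": [-0.073, -0.241, -0.02], "twist": -0.752}]'

```text
t: 26.6
eef_pos: [599.4, -48.1, 344.3]
tcp_rot: [-3.141, 0.0, 0.763]
ft_force: [-0.0, -0.7, 0.9]
opening: 0.996
grip_force: 0.0
```

```bash
python3 -c "
from h import *
print(state()['eef_pos']);go(560,190,350,1.508)"
```

```text
[599.4021745  -48.05700667 344.34116519]
travel [ 0.136  -0.1993 -0.0057] twist -0.745 j6 0.62
```

Emit:
drive_tool --targets '[{"jaw": 1, "travel": [0.136, -0.199, -0.006], "twist": -0.745}, {"jaw": 1, "travel": [0.136, -0.199, -0.006], "twist": -0.745}, {"jaw": 1, "travel": [0.136, -0.199, -0.006], "twist": -0.745}, {"jaw": 1, "travel": [0.136, -0.199, -0.006], "twist": -0.745}, {"jaw": 1, "travel": [0.136, -0.199, -0.006], "twist": -0.745}, {"jaw": 1, "travel": [0.136, -0.199, -0.006], "twist": -0.745}, {"jaw": 1, "travel": [0.136, -0.199, -0.006], "twist": -0.745}, {"jaw": 1, "travel": [0.136, -0.199, -0.006], "twist": -0.745}]'

```text
t: 27.27
eef_pos: [561.9, 188.2, 349.3]
tcp_rot: [-3.14, 0.001, 1.505]
ft_force: [-0.1, -0.8, -0.6]
opening: 0.999
grip_force: 0.0
```

Emit:
drive_tool --targets '[{"jaw": 1, "travel": [0, 0, 0], "twist": 0}, {"jaw": 1, "travel": [0, 0, 0], "twist": 0}]'

```text
t: 27.43
eef_pos: [562.2, 186.2, 350.0]
tcp_rot: [-3.141, 0.001, 1.501]
ft_force: [-0.3, -0.3, -0.0]
opening: 1.001
grip_force: 0.0
```

```bash
python3 - <<'E'
from h import *
import pickle
c=read_camera('wrist');pickle.dump(c,open('c5.pkl','wb'));print(state()['eef_pos'])
print(proj(c,[[563,382,70],[543,67,70],[681,380,94],[553,224,70]]).round())
save(c,'shelf.png',(190,0,460,290),2.06)
for S,ce,L in blobs(mask(c,(100,130,50),(125,255,255)),200): print(S,ce.round(1),ray(c,ce,70)[0].round(1))
d=read_camera('top')
for s,ce,l in blobs(mask(d,(100,130,50),(125,255,255)),150): print(s,ray(d,ce,68)[0].round(0)[:2])
E
```

```text
[562.16977366 186.21700467 350.13772617]
[[266.  27.]
 [269. 248.]
 [360.  16.]
 [268. 148.]]
[ 115  133   39   39 1180] [133.8 151.9] [355.6 232.2  70. ]
[ 193  228   60   73 3043] [223.4 264.5] [466.3  43.4  70. ]
[208 347  32  22 602] [223.5 358.5] [ 445.6 -137.9   70. ]
[ 450   96  101  107 6364] [ 602. -631.]
[  33  120   83   43 3178] [595. 597.]
[ 252  182   47   31 1196] [443.  11.]
[323 188  20  20 306] [ 443. -153.]
[388 198  20  20 312] [ 420. -338.]
[356 218  21  20 310] [ 358. -248.]
```

View pics/shelf.png

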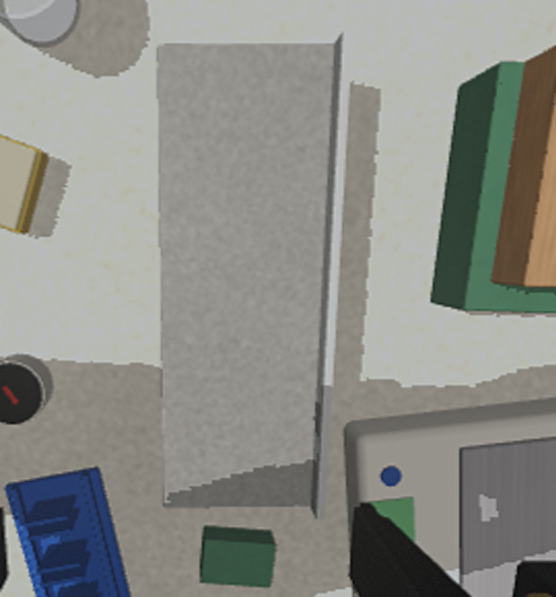

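The crop shows the whole shelf board: front edge (158,44)-(165,506), rail base (334,43)-(315,505).

```bash
python3 - <<'E'
from h import *
import pickle
c=pickle.load(open('c5.pkl','rb'))
X=ray(c,np.array([[158,44],[165,506],[334,43],[315,505]])/2.06+[190,0],70)[:,:2];print(X.round(1).tolist())
f=(X[0]+X[1])/2; b=(X[2]+X[3])/2; ya=(X[0]-X[1]+X[2]-X[3])/2; n=np.hypot(*ya);print(n,np.hypot(*(b-f)))
ya/=n; xa=np.array([ya[1],-ya[0]]); yaw=np.arctan2(xa[1],xa[0]); ctr=(f+b)/2+3*xa
print("yaw",yaw,"centre",ctr.round(1))
for k in(-1.5,-.5,.5,1.5): print((ctr+k*65*ya).round(1), np.hypot(*(ctr+k*65*ya)).round())
s=state(); go(355.5,231,150,1.0)
E
```

```text
[[563.9, 388.8], [544.5, 70.9], [676.9, 381.4], [660.5, 63.6]]
318.3217072823842 114.70153282970591
yaw -0.056183070574433475 centre [614.5 226. ]
[609.  128.7] 622.0
[612.6 193.6] 642.0
[616.3 258.5] 668.0
[619.9 323.4] 699.0
travel [ 0.0303 -0.2092  0.2003] twist 0.502 j6 0.28
```

```bash
python3 - <<'E'
from h import *
d=read_camera('scene')
print("look-alike tops",ray(d,np.array([[292,328],[203,355],[193,402],[141,391],[238,502]])/ (800/560),72).round(0)[:,:2].tolist())
go(355.5,231,150,1.515); go(355.5,231,3,1.515)
E
```

```text
look-alike tops [[331.0, -138.0], [245.0, -279.0], [303.0, -355.0], [216.0, -395.0], [490.0, -432.0]]
travel [ 0.0302 -0.2091  0.2004] twist -0.013 j6 0.28
travel [ 0.0302 -0.2091  0.3474] twist -0.013 j6 0.28
```

Emit:
drive_tool --targets '[{"jaw": 1, "travel": [0.03, -0.209, 0.15], "twist": -0.013}, {"jaw": 1, "travel": [0.03, -0.209, 0.15], "twist": -0.013}, {"jaw": 1, "travel": [0.03, -0.209, 0.15], "twist": -0.013}, {"jaw": 1, "travel": [0.03, -0.209, 0.15], "twist": -0.013}, {"jaw": 1, "travel": [0.03, -0.209, 0.15], "twist": -0.013}, {"jaw": 1, "travel": [0.03, -0.209, 0.15], "twist": -0.013}, {"jaw": 1, "travel": [0.03, -0.209, 0.15], "twist": -0.013}, {"jaw": 1, "travel": [0.03, -0.209, 0.15], "twist": -0.013}]'

```text
t: 28.25
eef_pos: [353.3, 231.2, 199.9]
tcp_rot: [-3.14, 0.001, 1.518]
ft_force: [0.7, 0.3, 0.3]
opening: 0.999
grip_force: 0.0
```

```bash
cat > jar.py <<'E'
from h import *
import sys
x,y=float(sys.argv[1]),float(sys.argv[2])
c=read_camera('wrist');s=state();print(s['eef_pos'],s['tcp_rot'][2],s['opening'],s['grip_force'])
for S,ce,L in blobs(mask(c,(100,130,50),(125,255,255)),300):
    k,_,_,_=S[0],S[1],S[2],S[3]; (u,v),r=cv2.minEnclosingCircle(np.argwhere(L)[:,::-1].astype(np.float32)); P=ray(c,[[u,v]],72)[0]
    if np.hypot(P[0]-x,P[1]-y)<60: print("jar top",P.round(1),"r px",round(r,1),S)
go(x,y,3,1.515)
E
python3 jar.py 355.5 231
```

```text
[355.5018389  231.53988692 201.06366475] 1.5180078906363894 0.9998373414579058 0.0
jar top [355.  233.6  72. ] r px 27.0 [ 251  168   54   53 2227]
travel [-0.0005  0.      0.1981] twist 0.003 j6 0.47
```

Emit:
drive_tool --targets '[{"jaw": 1, "travel": [0.001, 0, 0.04], "twist": 0}, {"jaw": 1, "travel": [0.001, 0, 0.08], "twist": 0}, {"jaw": 1, "travel": [0.001, 0, 0.12], "twist": 0}, {"jaw": 1, "travel": [0.001, 0, 0.15], "twist": 0}, {"jaw": 1, "travel": [0.001, 0, 0.175], "twist": 0}, {"jaw": 1, "travel": [0.001, 0, 0.192], "twist": 0}, {"jaw": 1, "travel": [0.001, 0, 0.198], "twist": 0}, {"jaw": 0.8, "travel": [0.001, 0, 0.198], "twist": 0}]'

```text
t: 28.97
eef_pos: [356.6, 232.3, 1.8]
tcp_rot: [-3.141, 0.0, 1.517]
ft_force: [0.3, -0.0, 0.1]
opening: 0.97
grip_force: 0.0
```

Emit:
drive_tool --targets '[{"jaw": 0, "travel": [0, 0, 0], "twist": 0}, {"jaw": 0, "travel": [0, 0, 0], "twist": 0}, {"jaw": 0, "travel": [0, 0, 0], "twist": 0}, {"jaw": 0, "travel": [0, 0, 0], "twist": 0}, {"jaw": 0, "travel": [0, 0, 0], "twist": 0}, {"jaw": 0, "travel": [0, 0, 0], "twist": 0}, {"jaw": 0, "travel": [0, 0, 0], "twist": 0}, {"jaw": 0, "travel": [0, 0, 0], "twist": 0}]'

```text
t: 29.63
eef_pos: [355.3, 232.6, 3.1]
tcp_rot: [3.141, -0.0, 1.518]
ft_force: [-0.6, -0.4, 7.7]
opening: 0.607
grip_force: 30.0
```

Emit:
drive_tool --targets '[{"jaw": 0, "travel": [0, 0, -0.004], "twist": 0}, {"jaw": 0, "travel": [0, 0, -0.01], "twist": 0}, {"jaw": 0, "travel": [0, 0, -0.03], "twist": 0}, {"jaw": 0, "travel": [0, 0, -0.06], "twist": 0}, {"jaw": 0, "travel": [0, 0, -0.09], "twist": 0}, {"jaw": 0, "travel": [0, 0, -0.12], "twist": 0}, {"jaw": 0, "travel": [0, 0, -0.12], "twist": 0}, {"jaw": 0, "travel": [0, 0, -0.12], "twist": 0}]'

```text
t: 30.3
eef_pos: [355.5, 232.8, 123.9]
tcp_rot: [3.139, -0.002, 1.518]
ft_force: [0.4, 0.2, -2.1]
opening: 0.607
grip_force: 30.0
```

```bash
python3 jar.py 355 233; python3 -c "
from h import *
print(state()['ft_force']);go(619.9,323.4,130,1.515)"
```

```text
[354.8536711  232.41961402 122.71766483] 1.5178333659243362 0.6055529077965783 29.999506026506424
travel [6.000e-04 1.000e-04 1.197e-01] twist 0.003 j6 0.48
[-0.94946569 -0.60620388 -3.15278398]
travel [ 0.1049  0.2599 -0.0073] twist 0.003 j6 0.48
```

Emit:
drive_tool --targets '[{"jaw": 0, "travel": [0.105, 0.26, -0.007], "twist": 0.003}, {"jaw": 0, "travel": [0.105, 0.26, -0.007], "twist": 0.003}, {"jaw": 0, "travel": [0.105, 0.26, -0.007], "twist": 0.003}, {"jaw": 0, "travel": [0.105, 0.26, -0.007], "twist": 0.003}, {"jaw": 0, "travel": [0.105, 0.26, -0.007], "twist": 0.003}, {"jaw": 0, "travel": [0.105, 0.26, -0.007], "twist": 0.003}, {"jaw": 0, "travel": [0.105, 0.26, -0.007], "twist": 0.003}, {"jaw": 0, "travel": [0.105, 0.26, -0.007], "twist": 0.003}]'

```text
t: 31.02
eef_pos: [624.0, 324.3, 126.0]
tcp_rot: [-3.14, 0.001, 1.514]
ft_force: [0.0, 0.4, -1.7]
opening: 0.604
grip_force: 30.0
```

Emit:
drive_tool --targets '[{"jaw": 0, "travel": [0, 0, 0], "twist": 0}, {"jaw": 0, "travel": [0, 0, 0.02], "twist": 0}, {"jaw": 0, "travel": [0, 0, 0.04], "twist": 0}, {"jaw": 0, "travel": [0, 0, 0.048], "twist": 0}, {"jaw": 0, "travel": [0, 0, 0.051], "twist": 0}, {"jaw": 0, "travel": [0, 0, 0.051], "twist": 0}, {"jaw": 0, "travel": [0, 0, 0.051], "twist": 0}]'

```text
t: 31.6
eef_pos: [620.3, 323.7, 79.2]
tcp_rot: [3.141, -0.0, 1.515]
ft_force: [-0.5, 0.4, -1.2]
opening: 0.605
grip_force: 30.0
```

```bash
python3 -c "
from h import *
print(state()['eef_pos'],state()['ft_force']);go(619.9,323.4,73.5,1.515)"
```

```text
[620.29002262 323.68089964  79.19543042] [-0.45611971  0.43729718 -1.22134531]
travel [-0.0003 -0.0004  0.0057] twist -0.0 j6 0.44
```

Ease it down, release, rise.

Emit:
drive_tool --targets '[{"jaw": 0, "travel": [0, 0, 0.003], "twist": 0}, {"jaw": 0, "travel": [0, 0, 0.005], "twist": 0}, {"jaw": 0, "travel": [0, 0, 0.006], "twist": 0}, {"jaw": 0, "travel": [0, 0, 0.0065], "twist": 0}, {"jaw": 0, "travel": [0, 0, 0.0065], "twist": 0}]'

```text
t: 32.02
eef_pos: [620.4, 323.6, 73.2]
tcp_rot: [3.141, -0.0, 1.515]
ft_force: [-2.5, -1.3, 4.1]
opening: 0.61
grip_force: 30.0
```

Emit:
drive_tool --targets '[{"jaw": 0.72, "travel": [0, 0, 0], "twist": 0}, {"jaw": 0.72, "travel": [0, 0, 0], "twist": 0}, {"jaw": 0.72, "travel": [0, 0, 0], "twist": 0}, {"jaw": 0.72, "travel": [0, 0, -0.02], "twist": 0}, {"jaw": 0.72, "travel": [0, 0, -0.05], "twist": 0}, {"jaw": 0.72, "travel": [0, 0, -0.09], "twist": 0}, {"jaw": 1, "travel": [0, 0, -0.13], "twist": 0}, {"jaw": 1, "travel": [0, 0, -0.17], "twist": 0}]'

```text
t: 32.68
eef_pos: [620.1, 323.5, 243.9]
tcp_rot: [-3.142, 0.0, 1.515]
ft_force: [0.9, 0.4, 0.1]
opening: 0.808
grip_force: 0.0
```

```bash
cat > look.py <<'E'
from h import *
for n in('top','scene'):
    d=read_camera(n)
    for s,ce,l in blobs(mask(d,(100,130,50),(125,255,255)),100):
        if s[4]<900:
            (u,v),r=cv2.minEnclosingCircle(np.argwhere(l)[:,::-1].astype(np.float32)); P=ray(d,ce,66)[0]; Q=ray(d,ce,136)[0]
            if P[0]<760: print(n,s[4],"bench",P[:2].round(),"shelf",Q[:2].round())
E
python3 look.py; python3 -c "
from h import *
print(state()['eef_pos']);go(500,0,240,1.515);go(443,-153,240,1.515)"
```

```text
top 306 bench [ 443. -153.] shelf [ 431. -146.]
top 313 bench [ 420. -339.] shelf [ 409. -323.]
top 309 bench [ 358. -249.] shelf [ 351. -237.]
scene 397 bench [ 446. -152.] shelf [ 479. -182.]
scene 403 bench [ 361. -248.] shelf [ 399. -272.]
scene 472 bench [ 423. -338.] shelf [ 457. -356.]
[622.38061421 324.52605722 249.68497236]
travel [-0.3309 -0.104   0.0097] twist -0.0 j6 0.44
travel [-0.4868 -0.1524  0.0097] twist -0.0 j6 0.44
```

Emit:
drive_tool --targets '[{"jaw": 1, "travel": [-0.31, -0.1, 0], "twist": 0}, {"jaw": 1, "travel": [-0.31, -0.1, 0], "twist": 0}, {"jaw": 1, "travel": [-0.31, -0.1, 0], "twist": 0}, {"jaw": 1, "travel": [-0.31, -0.1, 0], "twist": 0}, {"jaw": 1, "travel": [-0.31, -0.1, 0], "twist": 0}, {"jaw": 1, "travel": [-0.31, -0.1, 0], "twist": 0}, {"jaw": 1, "travel": [-0.31, -0.1, 0], "twist": 0}, {"jaw": 1, "travel": [-0.31, -0.1, 0], "twist": 0}]'

```text
t: 33.45
eef_pos: [501.7, 17.7, 241.9]
tcp_rot: [3.141, 0.0, 1.515]
ft_force: [1.2, 0.1, 0.7]
opening: 1.001
grip_force: 0.0
```

Emit:
drive_tool --targets '[{"jaw": 1, "travel": [-0.177, -0.052, 0.05], "twist": 0}, {"jaw": 1, "travel": [-0.177, -0.052, 0.05], "twist": 0}, {"jaw": 1, "travel": [-0.177, -0.052, 0.05], "twist": 0}, {"jaw": 1, "travel": [-0.177, -0.052, 0.05], "twist": 0}, {"jaw": 1, "travel": [-0.177, -0.052, 0.05], "twist": 0}, {"jaw": 1, "travel": [-0.177, -0.052, 0.05], "twist": 0}, {"jaw": 1, "travel": [-0.177, -0.052, 0.05], "twist": 0}, {"jaw": 1, "travel": [-0.177, -0.052, 0.05], "twist": 0}]'

```text
t: 34.12
eef_pos: [441.4, -153.9, 192.1]
tcp_rot: [3.141, -0.0, 1.514]
ft_force: [0.4, 0.3, 0.3]
opening: 1.001
grip_force: 0.0
```

```bash
python3 jar.py 444 -153
```

```text
[ 441.60454805 -153.52098651  192.28801466] 1.5153663659150185 0.9971870776180263 0.0
jar top [ 443.1 -150.5   72. ] r px 27.3 [ 251  168   54   54 2284]
travel [0.0007 0.0024 0.1893] twist 0.0 j6 -0.42
```

Emit:
drive_tool --targets '[{"jaw": 1, "travel": [0.0015, 0.002, 0.04], "twist": 0}, {"jaw": 1, "travel": [0.0015, 0.002, 0.08], "twist": 0}, {"jaw": 1, "travel": [0.0015, 0.002, 0.12], "twist": 0}, {"jaw": 1, "travel": [0.0015, 0.002, 0.15], "twist": 0}, {"jaw": 1, "travel": [0.0015, 0.002, 0.175], "twist": 0}, {"jaw": 1, "travel": [0.0015, 0.002, 0.185], "twist": 0}, {"jaw": 1, "travel": [0.0015, 0.002, 0.189], "twist": 0}, {"jaw": 0.8, "travel": [0.0015, 0.002, 0.189], "twist": 0}]'

```text
t: 34.83
eef_pos: [443.6, -151.9, 2.7]
tcp_rot: [-3.141, -0.0, 1.516]
ft_force: [-0.2, -0.4, 0.4]
opening: 0.97
grip_force: 0.0
```

Emit:
drive_tool --targets '[{"jaw": 0, "travel": [0, 0, 0], "twist": 0}, {"jaw": 0, "travel": [0, 0, 0], "twist": 0}, {"jaw": 0, "travel": [0, 0, 0], "twist": 0}, {"jaw": 0, "travel": [0, 0, 0], "twist": 0}, {"jaw": 0, "travel": [0, 0, 0], "twist": 0}, {"jaw": 0, "travel": [0, 0, 0], "twist": 0}, {"jaw": 0, "travel": [0, 0, 0], "twist": 0}, {"jaw": 0, "travel": [0, 0, 0], "twist": 0}]'

```text
t: 35.5
eef_pos: [443.4, -152.9, 3.6]
tcp_rot: [3.141, 0.0, 1.515]
ft_force: [-0.7, 1.5, 7.3]
opening: 0.608
grip_force: 30.0
```

Emit:
drive_tool --targets '[{"jaw": 0, "travel": [0, 0, -0.004], "twist": 0}, {"jaw": 0, "travel": [0, 0, -0.01], "twist": 0}, {"jaw": 0, "travel": [0, 0, -0.03], "twist": 0}, {"jaw": 0, "travel": [0, 0, -0.06], "twist": 0}, {"jaw": 0, "travel": [0, 0, -0.09], "twist": 0}, {"jaw": 0, "travel": [0, 0, -0.12], "twist": 0}, {"jaw": 0, "travel": [0, 0, -0.13], "twist": 0}, {"jaw": 0, "travel": [0, 0, -0.13], "twist": 0}]'

```text
t: 36.17
eef_pos: [444.3, -153.2, 135.9]
tcp_rot: [3.137, 0.002, 1.515]
ft_force: [0.9, -0.6, -3.0]
opening: 0.605
grip_force: 30.0
```

```bash
python3 jar.py 444 -153;python3 -c "
from h import *
go(616.3,258.5,133,1.515)"
```

```text
[ 443.56487741 -152.87490638  134.15202789] 1.5147452714439984 0.6093746970747128 29.99940499663353
travel [-1.000e-04  4.000e-04  1.312e-01] twist -0.0 j6 -0.42
travel [0.4204 0.1494 0.0012] twist -0.0 j6 -0.42
```

Emit:
drive_tool --targets '[{"jaw": 0, "travel": [0.25, 0.09, 0], "twist": 0}, {"jaw": 0, "travel": [0.25, 0.09, 0], "twist": 0}, {"jaw": 0, "travel": [0.25, 0.09, 0], "twist": 0}, {"jaw": 0, "travel": [0.25, 0.09, 0], "twist": 0}, {"jaw": 0, "travel": [0.25, 0.09, 0], "twist": 0}, {"jaw": 0, "travel": [0.25, 0.09, 0], "twist": 0}, {"jaw": 0, "travel": [0.25, 0.09, 0], "twist": 0}, {"jaw": 0, "travel": [0.25, 0.09, 0], "twist": 0}]'

```text
t: 36.88
eef_pos: [547.3, 95.1, 131.1]
tcp_rot: [-3.139, -0.0, 1.518]
ft_force: [0.1, -0.3, -3.9]
opening: 0.606
grip_force: 30.0
```

Emit:
drive_tool --targets '[{"jaw": 0, "travel": [0.035, 0.06, 0], "twist": 0}, {"jaw": 0, "travel": [0.07, 0.06, 0], "twist": 0}, {"jaw": 0, "travel": [0.11, 0.06, 0], "twist": 0}, {"jaw": 0, "travel": [0.145, 0.06, 0], "twist": 0}, {"jaw": 0, "travel": [0.165, 0.059, 0], "twist": 0}, {"jaw": 0, "travel": [0.17, 0.059, 0], "twist": 0}, {"jaw": 0, "travel": [0.17, 0.059, 0.025], "twist": 0}, {"jaw": 0, "travel": [0.17, 0.059, 0.045], "twist": 0}]'

```text
t: 37.55
eef_pos: [615.0, 257.7, 86.2]
tcp_rot: [-3.141, 0.001, 1.515]
ft_force: [0.5, -0.5, -3.5]
opening: 0.603
grip_force: 30.0
```

Emit:
drive_tool --targets '[{"jaw": 0, "travel": [0, 0, 0.004], "twist": 0}, {"jaw": 0, "travel": [0, 0, 0.004], "twist": 0}, {"jaw": 0, "travel": [0, 0, 0.004], "twist": 0}]'

```text
t: 37.8
eef_pos: [615.8, 257.4, 84.2]
tcp_rot: [-3.141, 0.0, 1.514]
ft_force: [0.4, 0.4, -2.3]
opening: 0.606
grip_force: 30.0
```

```bash
cat > pl.py <<'E'
from h import *
import sys
c=read_camera('wrist');s=state();print(s['eef_pos'],s['ft_force'])
for S,ce,L in blobs(mask(c,(100,130,50),(125,255,255)),300):
    (u,v),r=cv2.minEnclosingCircle(np.argwhere(L)[:,::-1].astype(np.float32)); print("cap",S,ray(c,[[u,v]],142)[0].round(1))
go(float(sys.argv[1]),float(sys.argv[2]),73.2,1.515)
E
python3 pl.py 616.3 258.5
```

```text
[616.17383303 257.65750448  84.8512303 ] [ 0.32524722 -0.1165228  -2.52834009]
cap [  215    79   127   129 12774] [620.8 324.5 142. ]
cap [ 216  219  121   82 8064] [616.2 257.  142. ]
cap [246 331  61   8 343] [614.4 227.5 142. ]
travel [0.0008 0.0001 0.0117] twist -0.001 j6 0.35
```

Emit:
drive_tool --targets '[{"jaw": 0, "travel": [0.001, 0, 0.006], "twist": 0}, {"jaw": 0, "travel": [0.001, 0, 0.009], "twist": 0}, {"jaw": 0, "travel": [0.001, 0, 0.011], "twist": 0}, {"jaw": 0, "travel": [0.001, 0, 0.012], "twist": 0}, {"jaw": 0, "travel": [0.001, 0, 0.0125], "twist": 0}, {"jaw": 0, "travel": [0.001, 0, 0.0125], "twist": 0}]'

```text
t: 38.35
eef_pos: [615.7, 259.1, 73.6]
tcp_rot: [3.141, -0.0, 1.515]
ft_force: [-5.1, -2.5, 12.3]
opening: 0.603
grip_force: 30.0
```

Emit:
drive_tool --targets '[{"jaw": 0.72, "travel": [0, 0, 0], "twist": 0}, {"jaw": 0.72, "travel": [0, 0, 0], "twist": 0}, {"jaw": 0.72, "travel": [0, 0, 0], "twist": 0}, {"jaw": 0.72, "travel": [0, 0, -0.02], "twist": 0}, {"jaw": 0.72, "travel": [0, 0, -0.05], "twist": 0}, {"jaw": 0.72, "travel": [0, 0, -0.09], "twist": 0}, {"jaw": 1, "travel": [0, 0, -0.13], "twist": 0}, {"jaw": 1, "travel": [0, 0, -0.17], "twist": 0}]'

```text
t: 39.02
eef_pos: [615.4, 259.2, 243.4]
tcp_rot: [-3.141, 0.0, 1.515]
ft_force: [0.8, 1.0, 0.6]
opening: 0.81
grip_force: 0.0
```

```bash
python3 look.py; python3 -c "
from h import *
print(state()['eef_pos']);go(359,-249,240,1.515)"
```

```text
top 312 bench [ 420. -339.] shelf [ 409. -323.]
top 310 bench [ 358. -249.] shelf [ 351. -237.]
scene 402 bench [ 361. -248.] shelf [ 399. -272.]
scene 471 bench [ 423. -338.] shelf [ 457. -356.]
[617.90300917 260.05547379 248.76529795]
travel [-0.5227 -0.2301  0.0088] twist -0.0 j6 0.36
```

Emit:
drive_tool --targets '[{"jaw": 1, "travel": [-0.305, -0.134, 0], "twist": 0}, {"jaw": 1, "travel": [-0.305, -0.134, 0], "twist": 0}, {"jaw": 1, "travel": [-0.305, -0.134, 0], "twist": 0}, {"jaw": 1, "travel": [-0.305, -0.134, 0], "twist": 0}, {"jaw": 1, "travel": [-0.305, -0.134, 0], "twist": 0}, {"jaw": 1, "travel": [-0.305, -0.134, 0], "twist": 0}, {"jaw": 1, "travel": [-0.305, -0.134, 0], "twist": 0}, {"jaw": 1, "travel": [-0.305, -0.134, 0], "twist": 0}]'

```text
t: 39.78
eef_pos: [463.6, -39.1, 241.4]
tcp_rot: [3.141, 0.0, 1.515]
ft_force: [0.5, -0.2, 0.4]
opening: 1.004
grip_force: 0.0
```

Emit:
drive_tool --targets '[{"jaw": 1, "travel": [-0.218, -0.096, 0.05], "twist": 0}, {"jaw": 1, "travel": [-0.218, -0.096, 0.05], "twist": 0}, {"jaw": 1, "travel": [-0.218, -0.096, 0.05], "twist": 0}, {"jaw": 1, "travel": [-0.218, -0.096, 0.05], "twist": 0}, {"jaw": 1, "travel": [-0.218, -0.096, 0.05], "twist": 0}, {"jaw": 1, "travel": [-0.218, -0.096, 0.05], "twist": 0}, {"jaw": 1, "travel": [-0.218, -0.096, 0.05], "twist": 0}, {"jaw": 1, "travel": [-0.218, -0.096, 0.05], "twist": 0}]'

```text
t: 40.45
eef_pos: [355.9, -251.2, 191.0]
tcp_rot: [-3.141, -0.001, 1.511]
ft_force: [0.2, -0.2, -0.5]
opening: 0.996
grip_force: 0.0
```

```bash
python3 jar.py 359 -249
```

```text
[ 356.50694246 -250.21112193  191.33685299] 1.5128590343630042 0.9998305224746805 0.0
jar top [ 358.1 -246.5   72. ] r px 27.7 [ 251  167   55   55 2349]
travel [0.0014 0.0024 0.1883] twist -0.002 j6 -0.71
```

Emit:
drive_tool --targets '[{"jaw": 1, "travel": [0.0015, 0.002, 0.04], "twist": -0.002}, {"jaw": 1, "travel": [0.0015, 0.002, 0.08], "twist": -0.002}, {"jaw": 1, "travel": [0.0015, 0.002, 0.12], "twist": -0.002}, {"jaw": 1, "travel": [0.0015, 0.002, 0.15], "twist": -0.002}, {"jaw": 1, "travel": [0.0015, 0.002, 0.175], "twist": -0.002}, {"jaw": 1, "travel": [0.0015, 0.002, 0.185], "twist": -0.002}, {"jaw": 1, "travel": [0.0015, 0.002, 0.188], "twist": -0.002}, {"jaw": 0.8, "travel": [0.0015, 0.002, 0.188], "twist": -0.002}]'

```text
t: 41.17
eef_pos: [359.3, -247.6, 3.3]
tcp_rot: [-3.141, -0.001, 1.519]
ft_force: [-0.7, 0.3, 0.7]
opening: 0.971
grip_force: 0.0
```

Emit:
drive_tool --targets '[{"jaw": 0, "travel": [0, 0, 0], "twist": 0}, {"jaw": 0, "travel": [0, 0, 0], "twist": 0}, {"jaw": 0, "travel": [0, 0, 0], "twist": 0}, {"jaw": 0, "travel": [0, 0, 0], "twist": 0}, {"jaw": 0, "travel": [0, 0, 0], "twist": 0}, {"jaw": 0, "travel": [0, 0, 0], "twist": 0}, {"jaw": 0, "travel": [0, 0, 0], "twist": 0}, {"jaw": 0, "travel": [0, 0, 0], "twist": 0}]'

```text
t: 41.83
eef_pos: [358.9, -248.8, 4.1]
tcp_rot: [3.141, 0.0, 1.517]
ft_force: [-1.2, 0.5, 7.3]
opening: 0.609
grip_force: 30.0
```

Emit:
drive_tool --targets '[{"jaw": 0, "travel": [0, 0, -0.004], "twist": 0}, {"jaw": 0, "travel": [0, 0, -0.01], "twist": 0}, {"jaw": 0, "travel": [0, 0, -0.03], "twist": 0}, {"jaw": 0, "travel": [0, 0, -0.06], "twist": 0}, {"jaw": 0, "travel": [0, 0, -0.09], "twist": 0}, {"jaw": 0, "travel": [0, 0, -0.12], "twist": 0}, {"jaw": 0, "travel": [0, 0, -0.13], "twist": 0}, {"jaw": 0, "travel": [0, 0, -0.13], "twist": 0}]'

```text
t: 42.5
eef_pos: [359.6, -249.3, 136.3]
tcp_rot: [3.138, 0.003, 1.517]
ft_force: [0.2, -0.1, -3.0]
opening: 0.602
grip_force: 30.0
```

```bash
python3 jar.py 359 -249;python3 -c "
from h import *
go(612.2,193.0,133,1.515)"
```

```text
[ 359.00925718 -248.83376239  134.63412558] 1.5167509854208954 0.6018077716713386 29.999502450227737
travel [-0.0002 -0.      0.1316] twist 0.002 j6 -0.7
travel [0.4549 0.229  0.0016] twist 0.002 j6 -0.7
```

Emit:
drive_tool --targets '[{"jaw": 0, "travel": [0.28, 0.141, 0], "twist": 0.002}, {"jaw": 0, "travel": [0.28, 0.141, 0], "twist": 0.002}, {"jaw": 0, "travel": [0.28, 0.141, 0], "twist": 0.002}, {"jaw": 0, "travel": [0.28, 0.141, 0], "twist": 0.002}, {"jaw": 0, "travel": [0.28, 0.141, 0], "twist": 0.002}, {"jaw": 0, "travel": [0.28, 0.141, 0], "twist": 0.002}, {"jaw": 0, "travel": [0.28, 0.141, 0], "twist": 0.002}, {"jaw": 0, "travel": [0.28, 0.141, 0], "twist": 0.002}]'

```text
t: 43.22
eef_pos: [515.5, 26.8, 132.0]
tcp_rot: [-3.14, -0.0, 1.517]
ft_force: [-0.7, -1.3, -2.9]
opening: 0.607
grip_force: 30.0
```

Emit:
drive_tool --targets '[{"jaw": 0, "travel": [0.037, 0.0186, 0], "twist": 0}, {"jaw": 0, "travel": [0.074, 0.037, 0], "twist": 0}, {"jaw": 0, "travel": [0.11, 0.055, 0], "twist": 0}, {"jaw": 0, "travel": [0.145, 0.074, 0], "twist": 0}, {"jaw": 0, "travel": [0.165, 0.084, 0], "twist": 0}, {"jaw": 0, "travel": [0.174, 0.088, 0], "twist": 0}, {"jaw": 0, "travel": [0.174, 0.088, 0.02], "twist": 0}, {"jaw": 0, "travel": [0.174, 0.088, 0.04], "twist": 0}]'

```text
t: 43.88
eef_pos: [611.9, 192.3, 92.0]
tcp_rot: [-3.141, 0.0, 1.516]
ft_force: [-0.4, -0.1, -3.5]
opening: 0.606
grip_force: 30.0
```

Emit:
drive_tool --targets '[{"jaw": 0, "travel": [0, 0, 0.004], "twist": 0}, {"jaw": 0, "travel": [0, 0, 0.004], "twist": 0}, {"jaw": 0, "travel": [0, 0, 0.004], "twist": 0}]'

```text
t: 44.13
eef_pos: [612.2, 191.5, 89.5]
tcp_rot: [-3.141, 0.0, 1.514]
ft_force: [0.7, -0.1, -2.5]
opening: 0.604
grip_force: 30.0
```

```bash
python3 pl.py 612.4 193.3
```

```text
[612.63057457 191.68002019  90.2119068 ] [ 0.55606079 -0.70822146 -2.55500625]
cap [ 211    0  134   65 6212] [620.2 315.3 142. ]
cap [  214    73   123   126 12134] [616.3 261.3 142. ]
cap [ 216  220  121   81 8070] [612.3 188.4 142. ]
cap [248 331  58   8 305] [610.8 157.7 142. ]
travel [ 0.0016 -0.0003  0.017 ] twist -0.001 j6 0.26
```

Emit:
drive_tool --targets '[{"jaw": 0, "travel": [0.0025, 0, 0.006], "twist": 0}, {"jaw": 0, "travel": [0.0025, 0, 0.01], "twist": 0}, {"jaw": 0, "travel": [0.0025, 0, 0.013], "twist": 0}, {"jaw": 0, "travel": [0.0025, 0, 0.015], "twist": 0}, {"jaw": 0, "travel": [0.0025, 0, 0.0165], "twist": 0}, {"jaw": 0, "travel": [0.0025, 0, 0.017], "twist": 0}, {"jaw": 0, "travel": [0.0025, 0, 0.017], "twist": 0}]'

```text
t: 44.77
eef_pos: [612.4, 194.5, 74.1]
tcp_rot: [3.141, 0.0, 1.515]
ft_force: [-5.4, -2.6, 11.7]
opening: 0.606
grip_force: 30.0
```

Emit:
drive_tool --targets '[{"jaw": 0.72, "travel": [0, 0, 0], "twist": 0}, {"jaw": 0.72, "travel": [0, 0, 0], "twist": 0}, {"jaw": 0.72, "travel": [0, 0, 0], "twist": 0}, {"jaw": 0.72, "travel": [0, 0, -0.02], "twist": 0}, {"jaw": 0.72, "travel": [0, 0, -0.05], "twist": 0}, {"jaw": 0.72, "travel": [0, 0, -0.09], "twist": 0}, {"jaw": 1, "travel": [0, 0, -0.13], "twist": 0}, {"jaw": 1, "travel": [0, 0, -0.17], "twist": 0}]'

```text
t: 45.43
eef_pos: [612.3, 194.6, 244.4]
tcp_rot: [-3.141, 0.0, 1.515]
ft_force: [0.8, -0.4, 0.9]
opening: 0.808
grip_force: 0.0
```

```bash
python3 look.py; python3 -c "
from h import *
print(state()['eef_pos']);go(421,-339,240,1.515)"
```

```text
top 311 bench [ 420. -339.] shelf [ 409. -323.]
scene 472 bench [ 423. -338.] shelf [ 457. -356.]
[614.7965058  195.19506307 249.51634165]
travel [-0.5442 -0.1637  0.0095] twist -0.0 j6 0.26
```

Emit:
drive_tool --targets '[{"jaw": 1, "travel": [-0.318, -0.096, 0], "twist": 0}, {"jaw": 1, "travel": [-0.318, -0.096, 0], "twist": 0}, {"jaw": 1, "travel": [-0.318, -0.096, 0], "twist": 0}, {"jaw": 1, "travel": [-0.318, -0.096, 0], "twist": 0}, {"jaw": 1, "travel": [-0.318, -0.096, 0], "twist": 0}, {"jaw": 1, "travel": [-0.318, -0.096, 0], "twist": 0}, {"jaw": 1, "travel": [-0.318, -0.096, 0], "twist": 0}, {"jaw": 1, "travel": [-0.318, -0.096, 0], "twist": 0}]'

```text
t: 46.2
eef_pos: [497.8, -119.2, 242.4]
tcp_rot: [3.141, 0.0, 1.515]
ft_force: [0.6, -0.3, -0.0]
opening: 1.001
grip_force: 0.0
```

Emit:
drive_tool --targets '[{"jaw": 1, "travel": [-0.226, -0.068, 0.05], "twist": 0}, {"jaw": 1, "travel": [-0.226, -0.068, 0.05], "twist": 0}, {"jaw": 1, "travel": [-0.226, -0.068, 0.05], "twist": 0}, {"jaw": 1, "travel": [-0.226, -0.068, 0.05], "twist": 0}, {"jaw": 1, "travel": [-0.226, -0.068, 0.05], "twist": 0}, {"jaw": 1, "travel": [-0.226, -0.068, 0.05], "twist": 0}, {"jaw": 1, "travel": [-0.226, -0.068, 0.05], "twist": 0}, {"jaw": 1, "travel": [-0.226, -0.068, 0.05], "twist": 0}]'

```text
t: 46.87
eef_pos: [417.5, -340.5, 191.7]
tcp_rot: [-3.141, -0.001, 1.512]
ft_force: [0.2, 0.5, -0.3]
opening: 0.999
grip_force: 0.0
```

```bash
python3 jar.py 421 -339
```

```text
[ 418.01881407 -339.43005747  192.14014515] 1.5133807512866722 0.99623121157317 0.0
jar top [ 420.1 -336.7   72. ] r px 27.5 [ 252  168   54   54 2329]
travel [0.0006 0.003  0.1891] twist -0.002 j6 -0.75
```

Emit:
drive_tool --targets '[{"jaw": 1, "travel": [0.0005, 0.0015, 0.04], "twist": -0.002}, {"jaw": 1, "travel": [0.0005, 0.0015, 0.08], "twist": -0.002}, {"jaw": 1, "travel": [0.0005, 0.0015, 0.12], "twist": -0.002}, {"jaw": 1, "travel": [0.0005, 0.0015, 0.15], "twist": -0.002}, {"jaw": 1, "travel": [0.0005, 0.0015, 0.175], "twist": -0.002}, {"jaw": 1, "travel": [0.0005, 0.0015, 0.185], "twist": -0.002}, {"jaw": 1, "travel": [0.0005, 0.0015, 0.189], "twist": -0.002}, {"jaw": 0.8, "travel": [0.0005, 0.0015, 0.189], "twist": -0.002}]'

```text
t: 47.58
eef_pos: [420.4, -338.4, 3.8]
tcp_rot: [-3.141, -0.0, 1.518]
ft_force: [0.1, 1.3, 1.1]
opening: 0.969
grip_force: 0.0
```

Emit:
drive_tool --targets '[{"jaw": 0, "travel": [0, 0, 0], "twist": 0}, {"jaw": 0, "travel": [0, 0, 0], "twist": 0}, {"jaw": 0, "travel": [0, 0, 0], "twist": 0}, {"jaw": 0, "travel": [0, 0, 0], "twist": 0}, {"jaw": 0, "travel": [0, 0, 0], "twist": 0}, {"jaw": 0, "travel": [0, 0, 0], "twist": 0}, {"jaw": 0, "travel": [0, 0, 0], "twist": 0}, {"jaw": 0, "travel": [0, 0, 0], "twist": 0}]'

```text
t: 48.25
eef_pos: [419.9, -339.1, 4.1]
tcp_rot: [3.141, 0.0, 1.517]
ft_force: [-0.1, 0.7, 6.4]
opening: 0.606
grip_force: 30.0
```

Emit:
drive_tool --targets '[{"jaw": 0, "travel": [0, 0, -0.004], "twist": 0}, {"jaw": 0, "travel": [0, 0, -0.01], "twist": 0}, {"jaw": 0, "travel": [0, 0, -0.03], "twist": 0}, {"jaw": 0, "travel": [0, 0, -0.06], "twist": 0}, {"jaw": 0, "travel": [0, 0, -0.09], "twist": 0}, {"jaw": 0, "travel": [0, 0, -0.12], "twist": 0}, {"jaw": 0, "travel": [0, 0, -0.13], "twist": 0}, {"jaw": 0, "travel": [0, 0, -0.13], "twist": 0}]'

```text
t: 48.92
eef_pos: [420.6, -339.6, 136.0]
tcp_rot: [3.138, 0.003, 1.517]
ft_force: [0.5, -0.6, -2.8]
opening: 0.605
grip_force: 30.0
```

```bash
python3 jar.py 421 -339;python3 -c "
from h import *
go(609,129,133,1.515)"
```

```text
[ 419.86800832 -339.01358136  133.95902079] 1.5167776485157571 0.6050155813677894 29.999607503414154
travel [1.00e-04 1.10e-03 1.31e-01] twist 0.002 j6 -0.75
travel [0.4775 0.1636 0.001 ] twist 0.002 j6 -0.75
```

Emit:
drive_tool --targets '[{"jaw": 0, "travel": [0.3, 0.103, 0], "twist": 0.002}, {"jaw": 0, "travel": [0.3, 0.103, 0], "twist": 0.002}, {"jaw": 0, "travel": [0.3, 0.103, 0], "twist": 0.002}, {"jaw": 0, "travel": [0.3, 0.103, 0], "twist": 0.002}, {"jaw": 0, "travel": [0.3, 0.103, 0], "twist": 0.002}, {"jaw": 0, "travel": [0.3, 0.103, 0], "twist": 0.002}, {"jaw": 0, "travel": [0.3, 0.103, 0], "twist": 0.002}, {"jaw": 0, "travel": [0.3, 0.103, 0], "twist": 0.002}]'

```text
t: 49.63
eef_pos: [538.7, -41.4, 131.3]
tcp_rot: [-3.138, -0.001, 1.516]
ft_force: [0.4, -0.4, -2.4]
opening: 0.606
grip_force: 30.0
```

Emit:
drive_tool --targets '[{"jaw": 0, "travel": [0.037, 0.013, 0], "twist": 0}, {"jaw": 0, "travel": [0.074, 0.025, 0], "twist": 0}, {"jaw": 0, "travel": [0.11, 0.038, 0], "twist": 0}, {"jaw": 0, "travel": [0.145, 0.05, 0], "twist": 0}, {"jaw": 0, "travel": [0.167, 0.058, 0], "twist": 0}, {"jaw": 0, "travel": [0.177, 0.061, 0], "twist": 0}, {"jaw": 0, "travel": [0.177, 0.061, 0.02], "twist": 0}, {"jaw": 0, "travel": [0.177, 0.061, 0.04], "twist": 0}]'

```text
t: 50.3
eef_pos: [609.2, 128.7, 91.7]
tcp_rot: [-3.141, 0.0, 1.516]
ft_force: [-0.0, -0.2, -2.7]
opening: 0.606
grip_force: 30.0
```

Emit:
drive_tool --targets '[{"jaw": 0, "travel": [0, 0, 0.004], "twist": 0}, {"jaw": 0, "travel": [0, 0, 0.004], "twist": 0}, {"jaw": 0, "travel": [0, 0, 0.004], "twist": 0}, {"jaw": 0, "travel": [0, 0, 0.004], "twist": 0}]'

```text
t: 50.63
eef_pos: [610.1, 127.9, 90.3]
tcp_rot: [3.141, -0.0, 1.514]
ft_force: [-0.3, 0.1, -3.7]
opening: 0.605
grip_force: 30.0
```

```bash
python3 pl.py 609 129.5
```

```text
[610.12210293 128.02199886  90.47170527] [ 0.46530724 -0.01717547 -2.60882895]
cap [ 207    0  131   64 6104] [615.7 251.9 142. ]
cap [  213    76   122   125 11930] [612.9 196.7 142. ]
cap [ 216  219  121   82 8111] [610.1 124.9 142. ]
cap [  66  256   90   38 1166] [524.5 132.8 142. ]
travel [ 0.0014 -0.0012  0.0173] twist -0.001 j6 0.16
```

Emit:
drive_tool --targets '[{"jaw": 0, "travel": [0.0025, -0.001, 0.006], "twist": 0}, {"jaw": 0, "travel": [0.0025, -0.001, 0.01], "twist": 0}, {"jaw": 0, "travel": [0.0025, -0.001, 0.013], "twist": 0}, {"jaw": 0, "travel": [0.0025, -0.001, 0.015], "twist": 0}, {"jaw": 0, "travel": [0.0025, -0.001, 0.0165], "twist": 0}, {"jaw": 0, "travel": [0.0025, -0.001, 0.017], "twist": 0}, {"jaw": 0, "travel": [0.0025, -0.001, 0.017], "twist": 0}]'

```text
t: 51.27
eef_pos: [608.6, 130.8, 74.2]
tcp_rot: [3.141, 0.0, 1.515]
ft_force: [-6.9, -2.6, 14.4]
opening: 0.604
grip_force: 30.0
```

Emit:
drive_tool --targets '[{"jaw": 0.72, "travel": [0, 0, 0], "twist": 0}, {"jaw": 0.72, "travel": [0, 0, 0], "twist": 0}, {"jaw": 0.72, "travel": [0, 0, 0], "twist": 0}, {"jaw": 0.72, "travel": [0, 0, -0.02], "twist": 0}, {"jaw": 0.72, "travel": [0, 0, -0.05], "twist": 0}, {"jaw": 0.72, "travel": [0, 0, -0.09], "twist": 0}, {"jaw": 1, "travel": [0, 0, -0.13], "twist": 0}, {"jaw": 1, "travel": [0, 0, -0.17], "twist": 0}]'

```text
t: 51.93
eef_pos: [608.6, 130.9, 244.3]
tcp_rot: [-3.141, 0.0, 1.515]
ft_force: [0.8, -0.1, -0.2]
opening: 0.808
grip_force: 0.0
```

Emit:
drive_tool --targets '[{"jaw": 1, "travel": [-0.06, -0.14, -0.1], "twist": 0}, {"jaw": 1, "travel": [-0.06, -0.14, -0.1], "twist": 0}, {"jaw": 1, "travel": [-0.06, -0.14, -0.1], "twist": 0}, {"jaw": 1, "travel": [-0.06, -0.14, -0.1], "twist": 0}, {"jaw": 1, "travel": [-0.06, -0.14, -0.1], "twist": 0}, {"jaw": 1, "travel": [-0.06, -0.14, -0.1], "twist": 0}, {"jaw": 1, "travel": [-0.06, -0.14, -0.1], "twist": 0}, {"jaw": 1, "travel": [-0.06, -0.14, -0.1], "twist": 0}]'

```text
t: 52.6
eef_pos: [466.2, 79.0, 341.8]
tcp_rot: [-3.141, 0.0, 1.515]
ft_force: [-0.2, -0.2, -0.4]
opening: 0.998
grip_force: 0.0
```

```bash
python3 - <<'E'
from h import *
print(state()['eef_pos'])
ctr=np.array([614.5,226]);w=-0.056;xa=np.array([np.cos(w),np.sin(w)]);ya=np.array([-np.sin(w),np.cos(w)])
for n in('top','scene','wrist'):
    d=read_camera(n)
    for s,ce,l in blobs(mask(d,(100,130,50),(125,255,255)),100):
        (u,v),r=cv2.minEnclosingCircle(np.argwhere(l)[:,::-1].astype(np.float32)); Q=ray(d,[[u,v]],138)[0][:2]; k=Q-ctr
        if abs(k@xa)<80 and abs(k@ya)<200: print(n,s[4],Q.round(1),"shelf x,y",(k@xa).round(1),(k@ya).round(1))
    if n=='top': a=d['frame'][90:250,140:430]
    elif n=='scene': b=d['frame'][100:400,200:470]
cv2.imwrite('pics/fin2.png',np.hstack([cv2.resize(a,(500,276),interpolation=2),cv2.resize(b,(249,276),interpolation=2)])[:,:,::-1])
E
```

```text
[466.23260095  79.00924282 341.82616883]
top 344 [619.8 320.9] shelf x,y -0.0 95.0
top 353 [615.5 258.2] shelf x,y -0.8 32.3
scene 3940 [634.  343.1] shelf x,y 12.9 118.0
wrist 2140 [616.5 256.7] shelf x,y 0.3 30.8
wrist 2200 [611.  195.5] shelf x,y -1.8 -30.6
wrist 1907 [607.9 132.8] shelf x,y -1.4 -93.5
```

View pics/fin2.png

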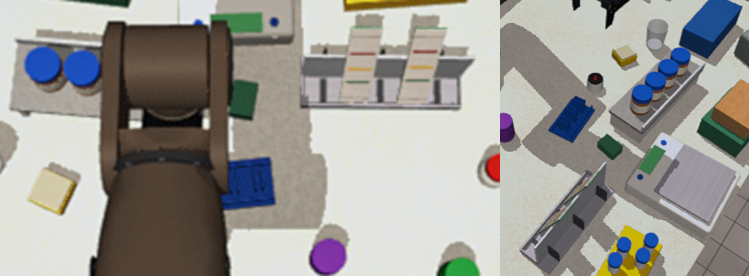

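The picture shows all four jars in one row on the shelf, both plates leaning on the stand with their banded white faces out, and the rack empty. The bystanders visible in it are where they started. Handing in.

```bash
python3 -c "
from cell import job_done
print(job_done())"
```

```text
the job is handed in; nothing more can be done
None
```

I handed the job in at about 53 s: both plates that were in the rack lean at about 21° on the drying stand with white faces out, and all four amber jars stand in one row along the middle of the shelf, about 5 mm apart; the first grip on one plate slipped off, but the plate stayed in its slot.

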